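Close and hold a wax mould on its warmer

ROBOT

A 6-joint arm with a two-finger parallel gripper is mounted at the origin on the work surface. World frame = base frame: x ahead of the robot, y to its left, z up, the work surface at z = 0. Lengths are in m, angles in rad, forces in N, time in s.
With the tool pointing down it reaches from about 0.375 to 0.9 m from the base axis. Payload 3.1 kg.
Tool frame: the origin (TCP) lies midway between the tips of the shut fingers; the grasp point (between the pads) lies 19 mm behind it; x points along the fingers, y is the direction in which the jaws open and shut, and the axes are right-handed (so a half turn about x gives the same grasp; the last joint's range is limited). The gripper opens to 85 mm and grips with 20 to 120 N. Pads are 22 mm wide; open, the fingers measure 114 mm over their backs; the gripper's body (76 mm by 85 mm) begins 54 mm behind the grasp point. The pads swing forward as they close: fully open they stand 13 mm farther back than shut.
Start: joints at [0.944, 0.527, 1.433, -0, 1.181, -0.178], TCP at [0.271, 0.563, 0.209] pointing down, gripper open.
Joint ranges: [-3.08, 3.08], [-0.75, 2.2], [0.22, 2.44], [-1.43, 4.57], [0, 2.65], [-2.85, 2.85]. Speed limits (rad/s): [2.79, 2.79, 3.14, 3.14, 3.14, 3.14].

INTERFACE

Orientations are given as a unit quaternion [x, y, z, w].
In Python, from station import manip gives the robot as it stands.
- The arm moves only by the tool carry_out, never from a script. Its argument "commands" is a list that holds one entry, the list of rows, each a list of 7 numbers: the shift along the tool's x, y, z in units of 25 mm (1.0 is 25 mm), then the turn, a rotation vector about the tool's x, y, z in units of 5 degrees (1.0 is 5 degrees), then the finger opening in mm, from 0 to 85.4. A call has exactly 5 rows; each row is the pose to reach, as a shift and turn from the pose commanded when the call began, along the tool's axes at that moment; what a row does not reach only later rows make up. A row lasts 1/10 s, in which the tool goes at most 50 mm and 8.59 degrees, less where a joint would pass 70% of its speed; a pose out of reach is approached as far as the arm can. A call with a gripper value outside its range is refused whole. The fingers move at their own pace and stop on an object; "force" is the grip in N (left out, the last holds). Time passes only in rows, so rows that repeat a pose let the fingers close, or fill a call up. It gives the time, the measured TCP pose, the force and the opening at its end, in the units of the state.
- manip.sense(): the state, without advancing time (a new reading comes with each control period).
- manip.snapshot(name): name is "scene" or "top" or "wrist"; returns a dict with "image" (384x512x3 uint8, red, green, blue), "fx", "fy", "cx", "cy" (pixels), "rvec" (rotation vector, rad) and "tvec" (3), from world to camera coordinates, as OpenCV has them. Camera axes: x right, y down, z forward; pixel columns grow to the right and rows downward; lengths in m; the calibration is good to about 2 mm. The wrist camera is an equidistant fisheye: a pixel r from the principal point sees the ray r / f radians off the axis. A picture is of the moment at which its call begins. There is no depth.
- manip.sign_off(): hands the job in, once; it reports no verdict.
The state is a dict: "t": time; "q": joint angles; "qd": joint speeds; "tau": joint torques, N m; "tcp_pos": TCP position; "tool_rot": TCP orientation; "force": force on the tool from outside, world axes, zero at the start; "ft_torque": the same for the moment, N m; "finger_gap": opening from 0.0 (shut) to 1.0 (fully open).
Only numpy, scipy, OpenCV 4.12 (cv2) and the standard library are available. Lean on these libraries where they do the work, as an engineer would, in place of code of your own. Each camera call takes 0.05 s, during which the arm holds its last target.

TASK

Turn the mould warmer's dial clockwise until its pointer stands at the one long mark on the scale. Then take the loose rectangular mould cover by its bar handle, fit it over the two dowels of the mould half on the warmer (large hole on the thick dowel, small hole on the thin one) and press it down, against the sprung ejector, until the two halves meet flush all round. Finish while still holding it pressed shut: do not let go, and leave the other things on the bench where they stand.

Things in the scene. Friction and masses are not known exactly. Their poses are not given: they have to be found in the camera images.
- warmer: The mould warmer, a grey box 170 x 300 mm and 46 mm high fixed to the bench, standing at a different place and yaw (within 0.3 rad) each time. Origin at the centre of its underside, z up; the mould half is on its +y end, the dial on its -y end (90 mm from the origin).
- mould_face (a point): Centre of the upper (parting) face of the lower mould half, an aluminium block 110 (x) x 76 (y) mm, 22 mm high, fixed on the warmer; the face is 68 mm above the bench. Axes as the warmer's. Two steel dowels stand 20 mm above the face, on its x axis.
- dowel_thick (a point): Tip of the thick dowel: 12 mm diameter, at x = +42 mm from mould_face. Its top 6 mm is a cone, 6 mm diameter at the tip.
- dowel_thin (a point): Tip of the thin dowel: 8 mm diameter, at x = -42 mm from mould_face. Its top 6 mm is a cone, 2 mm diameter at the tip.
- ejector (a joint): Brass ejector pad, 44 x 34 mm, in the middle of the lower mould half, how far it is pressed down (m): at 0 its top stands 5 mm above the face. It is sprung: it pushes back 5 N at first and 9.5 N at 5 mm (level with the face), so it carries the cover's weight and lifts the cover again when released.
- cover_mid (a point): The loose mould cover (0.26 to 0.42 kg), flat on the bench, handle up, at one of two places: aluminium plate 110 (x) x 76 (y) x 14 mm with a wooden bar handle on top, 50 mm long (x), 18 wide (y), 36 high; overall height 50 mm. This point is on its centre line, 25 mm above the underside. Shut, its axes agree with mould_face's and this point is 25 mm above mould_face.
- cover: The same mould cover; origin at the centre of its underside, same axes. Two through holes on its x axis: 14 mm diameter at x = +42 mm (for the thick dowel), 10 mm at x = -42 mm (for the thin one).
- dial (a joint): The dial's angle in rad, 0 to 3.8, growing clockwise seen from above; the long mark is at 1.9. It starts between 0.5 and 1.2, turns with light friction (0.03 N m) and stays where it is left. The scale has eleven radial marks 0.38 rad apart; the sixth is long (24 mm) and thick, 0.3 rad counter-clockwise of the warmer's +x axis as seen from the dial's axis.
- dial_grip (a point): On the dial's vertical axis, 81 mm above the bench and 35 mm above the warmer's top, at the grip bar: 42 mm long, 14 mm wide, top 8 mm above this point; a 48 mm disc is under the bar, its top 20 mm below this point. The x axis of this frame lies along the bar and points to the pointer end (white line, small nose); it turns with the dial.
- round_cover_mid (a point): Leave alone: a round mould cover of 90 mm diameter, 14 mm thick, with a round wooden knob (22 mm diameter, top at 44 mm), in the other of the two places; the point is at its middle, half-way up.
- candle_jar_mid (a point): Leave alone: amber glass candle jar, 76 mm diameter, 85 mm high; the point is at its middle, half-way up.
- wick_tin_mid (a point): Leave alone: steel tin, 64 mm diameter, 50 mm high; the point is at its middle, half-way up.
- wick_spool_mid (a point): Leave alone: wooden spool, 56 mm diameter, 45 mm high; the point is at its middle, half-way up.
- gift_box_mid (a point): Leave alone: cardboard box 70 x 70 x 80 mm; the point is at its middle, half-way up.
- scent_bottle_mid (a point): Leave alone: small amber bottle, 38 mm diameter, 75 mm high; the point is at its middle, half-way up.
- palette_knife_mid (a point): Leave alone: a spatula about 200 mm long, lying flat; the point is at its middle, half-way up.
Not all that is in view belongs to the job. Leave any green or red look-alike of the cover alone.

How it is judged:
On the way, in this order (a step that is already met when the one before it is completed fails the run):
1. the dial is set to the long mark (value of joint dial between 1.78 and 2.02 rad), for 0.3 s.
2. the cover is on its dowels and pressed shut (horizontal distance between cover_mid and mould_face below 0.003 m and z of cover_mid in the frame of mould_face below 0.0268 m and angle between cover_mid's own z axis and vertical below 0.04 rad and angle between the x axis of cover_mid and the x axis of mould_face, either way round below 0.06 rad and contact force between cover and warmer above 5 N and contact force between the fingers and cover above 2 N), for 0.3 s.
At the end, for the whole second after the job is handed in: Dial within 0.12 rad of the long mark. Cover on both dowels: centred within 3 mm, aligned within 0.06 rad, level within 0.04 rad, its underside less than 1.8 mm above the lower half, pressed on it with over 5 N and touched by the fingers with over 2 N through the last second (all of step 1 and all of step 2); the arm keeps its last pose, push and grip.
It fails at once if another thing on the bench is moved more than 30 mm (distance of any of round_cover_mid, candle_jar_mid, wick_tin_mid, wick_spool_mid, gift_box_mid, scent_bottle_mid, palette_knife_mid from where it was at the start of the episode above 0.03 m).
It also fails if it takes over 58 s, if anything falls off the work surface, if the arm or the gripper's body presses on something with over 40 N, if the wrist force passes 120 N, or if a joint passes its speed limit or range.

## Working session

There is one attempt and no reset: what is moved stays moved. The work goes in short steps, Python scripts to look and compute and a tool call to move; the robot and the scene stay as the last step left them, time stands still between calls to the robot, and variables do not carry over. Pictures are saved under pics/ and viewed, and the job is handed in when it is done.

Besides the shell and the picture viewer there is one more tool, called after "Request:" by a JSON object that holds its "api" and its "payload". carry_out: Moves the arm, as the interface text tells. Its arguments: {"type":"object","properties":{"commands":{"type":"array"},"force":{"type":"number"}},"required":["commands"]}

```bash
ls; mkdir -p pics; python3 - <<'E'
from station import manip
import cv2
s=manip.sense()
for k,v in s.items(): print(k,v)
for n in ["scene","top"]:
    d=manip.snapshot(n)
    cv2.imwrite(f"pics/{n}0.png",cv2.cvtColor(d["image"],cv2.COLOR_RGB2BGR))
    print(n,{k:d[k] for k in d if k!="image"})
E
```

```text
pics
t 0.0
q [ 9.43498055e-01  5.28456814e-01  1.43390604e+00  2.29145804e-05
  1.18139653e+00 -1.78508878e-01]
qd [ 0.00179608 -0.00206874  0.00066388  0.00250546 -0.0014383   0.00135632]
tau [-8.35554056e-04 -4.42347729e+01 -1.78027922e+01 -2.07007115e-04
  8.36611114e-03  1.46615230e-05]
tcp_pos [0.27068905 0.56249366 0.20803823]
tool_rot [ 0.1566439   0.68968505 -0.15804746  0.68907054]
force [-0.12223293 -0.32723775  0.18692874]
ft_torque [-0.04845096  0.02271151  0.0543737 ]
finger_gap 0.998852737716284
scene {'fx': 396.39012121767047, 'fy': 396.39012121767047, 'cx': 252.914019875808, 'cy': 195.33652239876457, 'rvec': array([ 2.02589521,  0.95948643, -0.50581653]), 'tvec': array([-0.29698173, -0.19767053,  1.6507464 ])}
top {'fx': 346.8499355698281, 'fy': 346.8499355698281, 'cx': 259.65580013599697, 'cy': 184.96859943020544, 'rvec': array([ 2.11197849, -2.09390578,  0.23632266]), 'tvec': array([-0.04021403,  0.56882956,  0.89895769])}
```

View pics/scene0.png

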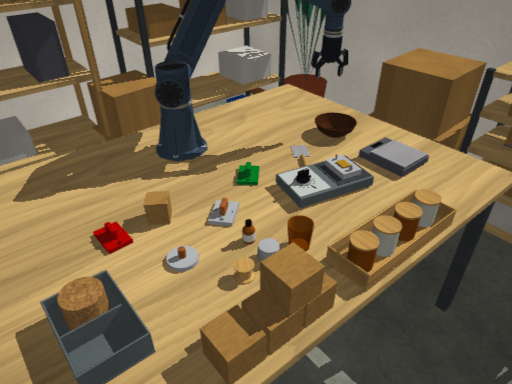

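View pics/top0.png

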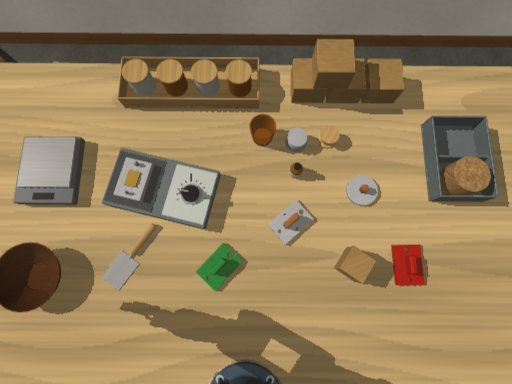

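The top view shows four possible covers:
- Silver plate with a wooden bar handle at top (291,222). This fits the description.
- Green look-alike at (220,267).
- Red look-alike at (408,265).
- Round silver cover with a knob at (362,190).

I choose the silver plate. The warmer is at about (162,188), with the dial at (190,193) and the mould half at (132,180). Next I'll take close crops.

```bash
cat > h.py <<'E'
import numpy as np, cv2
from scipy.spatial.transform import Rotation as R
def cam(d):
    Rm=R.from_rotvec(np.array(d["rvec"]).ravel()).as_matrix(); return Rm,np.array(d["tvec"]).ravel()
def p2w(d,u,v,z,fish=False):
    Rm,t=cam(d)
    x=(u-d["cx"])/d["fx"]; y=(v-d["cy"])/d["fy"]
    if fish:
        r=np.hypot(x,y); s=np.sin(r)/r if r>1e-9 else 1.; ray=np.array([x*s,y*s,np.cos(r)])
    else: ray=np.array([x,y,1.])
    o=-Rm.T@t; w=Rm.T@ray
    return o+w*(z-o[2])/w[2]
def w2p(d,p,fish=False):
    Rm,t=cam(d); c=Rm@np.asarray(p,float)+t
    if fish:
        rh=np.hypot(c[0],c[1]); th=np.arctan2(rh,c[2]); a=c[:2]/rh*th if rh>1e-12 else c[:2]*0
    else: a=c[:2]/c[2]
    return np.array([a[0]*d["fx"]+d["cx"],a[1]*d["fy"]+d["cy"]])
def crop(d,name,u0,v0,u1,v1,k):
    im=cv2.cvtColor(d["image"],cv2.COLOR_RGB2BGR)[v0:v1,u0:u1]
    cv2.imwrite(name,cv2.resize(im,None,fx=k,fy=k,interpolation=cv2.INTER_CUBIC))
E
python3 - <<'E'
from station import manip
from h import *
d=manip.snapshot("top")
crop(d,"pics/c1.png",95,140,225,235,6)
crop(d,"pics/c2.png",190,160,390,300,4)
print(p2w(d,291,222,0.014),p2w(d,190,193,.089),p2w(d,132,180,.068), p2w(d,245,375,0))
E
```

```text
[ 0.47289071 -0.12566898  0.014     ] [0.53968866 0.15165237 0.089     ] [0.57928269 0.31868261 0.068     ] [ 0.06959385 -0.00098561  0.        ]
```

View pics/c1.png

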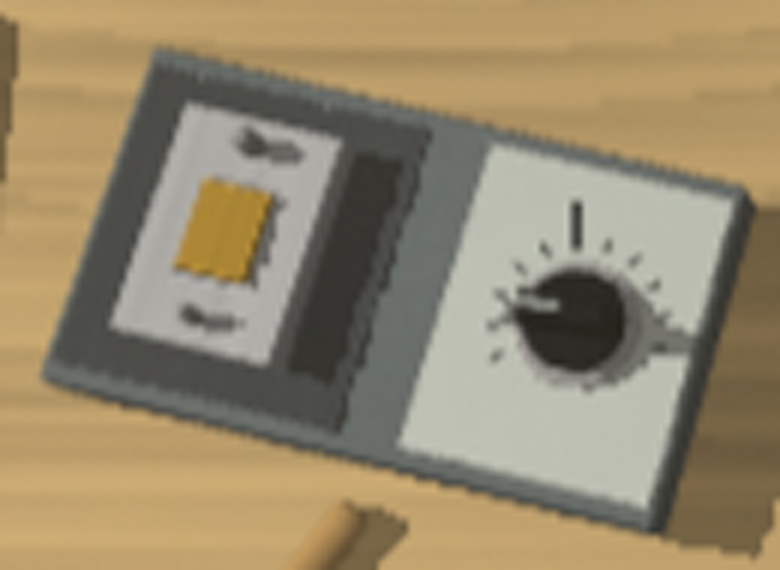

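View pics/c2.png

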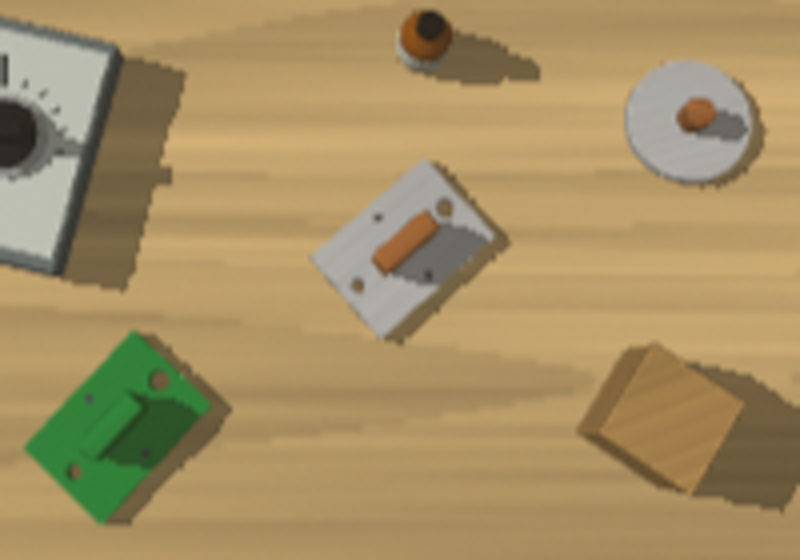

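The crops confirm it: a bare aluminium plate with a wooden bar, large hole at crop (445,208) and small hole at (357,285). On the warmer, the long mark is at crop (576,225) and the pointer is at (520,300). Next I'll fit the poses.

```bash
python3 - <<'E'
from station import manip
from h import *
from scipy.optimize import least_squares
d=manip.snapshot("top"); s=manip.snapshot("scene")
crop(s,"pics/s1.png",265,140,385,215,6)
crop(s,"pics/s2.png",195,190,255,235,10)
c=lambda u,v:(95+(u+.5)/6-.5,140+(v+.5)/6-.5)
# warmer model pts
obs=[((-.085,.15,.046),c(42,378)),((.085,.15,.046),c(155,50)),((.085,-.15,.046),c(748,190)),((-.085,-.15,.046),c(655,530))]
def T(p,m): 
    x,y,a=p; C,S=np.cos(a),np.sin(a); return np.array([x+C*m[0]-S*m[1],y+S*m[0]+C*m[1],m[2]])
f=lambda p:np.concatenate([w2p(d,T(p,m))-o for m,o in obs])
r=least_squares(f,[.56,.24,-.2]); print(r.x,r.fun.round(2))
p=r.x
# mould: corners of face
mc=[c(188,100),c(343,140),c(270,365),c(110,328)]
P=[p2w(d,*q,.068) for q in mc]; mid=np.mean(P,0); print("mould corners local")
Ri=np.array([[np.cos(p[2]),np.sin(p[2])],[-np.sin(p[2]),np.cos(p[2])]])
for q in P: print((Ri@(q[:2]-p[:2])).round(4))
# dial pointer
D=T(p,(0,-.09,.089))
tip=p2w(d,*c(520,300),.07);w0=p2w(d,*c(557,305),.089)
print("dial",D,"dial px",w2p(d,D), "crop",(w2p(d,D)-[95,140])*6, tip,w0)
for L0,L1 in [((576,250),(576,203))]:
    a=p2w(d,*c(*L0),.046)-p2w(d,*c(*L1),.046); print("long mark ang",np.arctan2(-a[1],-a[0])-p[2])
q=tip-D; print("pointer ang local",np.arctan2(q[1],q[0])-p[2])
# cover
c2=lambda u,v:(190+(u+.5)/4-.5,160+(v+.5)/4-.5)
C=[p2w(d,*c2(*q),.014) for q in [(428,160),(498,238),(385,340),(311,258)]]
print(np.array(C).round(4),np.mean(C,0))
big=p2w(d,*c2(445,208),.014);sm=p2w(d,*c2(357,285),.014)
v=big-sm;print("holes",big,sm,np.linalg.norm(v),(big+sm)/2,np.arctan2(v[1],v[0]))
h=[p2w(d,*c2(*q),.05) for q in [(430,213),(378,268)]]
E
```

```text
[ 0.56570033  0.24331703 -0.22968024] [-0.98  0.63 -0.18 -0.9   0.89 -0.64  0.28  0.71]
mould corners local
[0.0576 0.1148]
[0.0561 0.0382]
[-0.0538  0.0382]
[-0.0547  0.1147]
dial [0.54521037 0.1556805  0.089     ] dial px [188.61238774 190.97609396] crop [561.67432644 305.85656374] [0.55289167 0.18012082 0.07      ] [0.54672022 0.15898165 0.089     ]
long mark ang 0.2823485262945686
pointer ang local 1.4959636914934924
[[ 0.5379 -0.1427  0.014 ]
 [ 0.4817 -0.1919  0.014 ]
 [ 0.409  -0.1105  0.014 ]
 [ 0.4662 -0.0582  0.014 ]] [ 0.47371978 -0.12584477  0.014     ]
holes [ 0.50299313 -0.15439558  0.014     ] [ 0.44736802 -0.09095882  0.014     ] 0.084370464288448 [ 0.47518058 -0.1226772   0.014     ] -0.8509143006230787
```

View pics/s1.png

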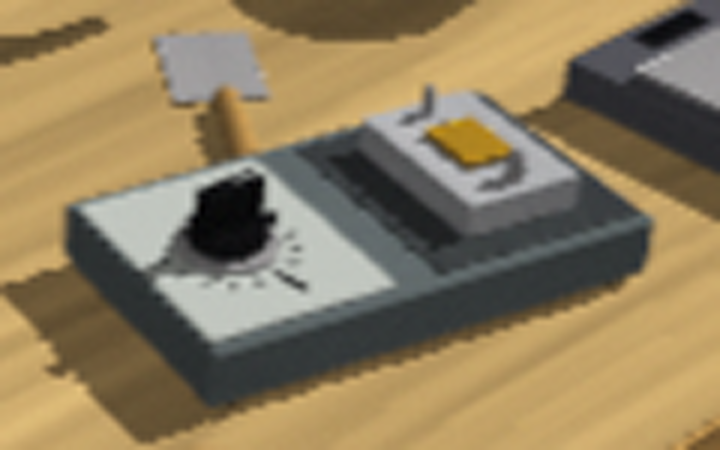

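```bash
cat >> h.py <<'E'
def Rt(yaw):
    x=np.array([0,0,-1.]); y=np.array([np.cos(yaw),np.sin(yaw),0]); return np.stack([x,y,np.cross(x,y)],1)
def go(s,pos,yaw):
    R0=R.from_quat(s["tool_rot"]).as_matrix()
    sh=R0.T@(np.array(pos)-s["tcp_pos"])/0.025
    out=[]
    for yy in (yaw,yaw+np.pi):
        rv=R.from_matrix(R0.T@Rt(yy)).as_rotvec()/np.radians(5)
        out.append(rv)
    rv=min(out,key=lambda a:np.linalg.norm(a))
    print("shift",sh.round(2),"turn",rv.round(2),"alt",max(out,key=lambda a:np.linalg.norm(a)).round(2))
def st(s):
    M=R.from_quat(s["tool_rot"]).as_matrix()
    print("t",s["t"],"tcp",np.round(s["tcp_pos"],4),"yaw_y",np.arctan2(M[1,1],M[0,1]).round(4),"xax",M[:,0].round(4),"F",np.round(s["force"],1),"T",np.round(s["ft_torque"],2),"gap",round(s["finger_gap"],3),"q",np.round(s["q"],3))
E
python3 - <<'E'
from station import manip
from h import *
s=manip.sense(); st(s)
M=R.from_quat(s["tool_rot"]).as_matrix();print(M.round(3))
# dial at (.5452,.1557), bar world angle 1.496-.23=1.266 ; jaws perp: 
go(s,(.545,.156,.20),1.266+np.pi/2)
E
```

```text
t 0.25 tcp [0.271  0.5628 0.2085] yaw_y 1.122 xax [-6.e-04 -8.e-04 -1.e+00] F [ 0.7 -0.  -0.4] T [-0.07  0.01 -0.03] gap 1.003 q [ 0.943  0.528  1.433  0.     1.181 -0.179]
[[-0.001  0.434  0.901]
 [-0.001  0.901 -0.434]
 [-1.    -0.001 -0.   ]]
shift [ 0.35 -9.9  16.94] turn [1.635e+01 1.000e-02 1.000e-02] alt [-1.965e+01 -1.000e-02  1.000e-02]
```

Request:
{"api": "carry_out", "payload": {"commands": [[[0,-1,1.7,1.65,0,0,85],[0,-2,3.4,3.3,0,0,85],[0,-3,5.1,4.95,0,0,85],[0,-4,6.8,6.6,0,0,85],[0,-5,8.5,8.25,0,0,85]]]}}

```text
t: 0.75
tcp_pos: [0.4091, 0.3567, 0.2091]
tool_rot: [0.392, 0.589, -0.392, 0.589]
force: [0.3, -0.5, -0.2]
finger_gap: 0.996
```

Request:
{"api": "carry_out", "payload": {"commands": [[[0,-0.95,-1.7,1.65,0,0,85],[0,-0.95,-1.7,1.65,0,0,85],[0,-0.95,-1.7,1.65,0,0,85],[0,-0.95,-1.7,1.65,0,0,85],[0,-0.95,-1.7,1.65,0,0,85]]]}}

```text
t: 1.25
tcp_pos: [0.3695, 0.3889, 0.2091]
tool_rot: [0.431, 0.561, -0.431, 0.561]
force: [-0.8, 1.9, -0.2]
finger_gap: 0.997
```

That second move was in the wrong direction because the tool axes had turned, though it did no harm. I'll recompute.

```bash
python3 - <<'E'
from station import manip
from h import *
s=manip.sense(); st(s)
go(s,(.545,.156,.20),1.266+np.pi/2)
E
```

```text
t 1.25 tcp [0.3695 0.3889 0.2091] yaw_y 0.2608 xax [ 6.e-04  0.e+00 -1.e+00] F [-0.8  1.9 -0.2] T [ 0.02 -0.01 -0.06] gap 0.997 q [ 0.603  0.408  1.655 -0.     1.078  0.342]
shift [ 0.37  4.38 10.81] turn [ 6.48 -0.   -0.01] alt [-2.952e+01  1.000e-02 -0.000e+00]
```

Request:
{"api": "carry_out", "payload": {"commands": [[[0.1,0.7,1.8,1.3,0,0,85],[0.2,1.4,3.6,2.6,0,0,85],[0.3,2.1,5.4,3.9,0,0,85],[0.35,2.8,7.2,5.2,0,0,85],[0.35,3.6,9.0,6.5,0,0,85]]]}}

```text
t: 1.75
tcp_pos: [0.5147, 0.1929, 0.2001]
tool_rot: [-0.571, -0.417, 0.572, -0.417]
force: [1.0, 0.2, -0.8]
finger_gap: 0.997
```

```bash
python3 - <<'E'
from station import manip
from h import *
d=manip.snapshot("wrist"); cv2.imwrite("pics/w1.png",cv2.cvtColor(d["image"],cv2.COLOR_RGB2BGR))
s=manip.sense(); st(s)
go(s,(.545,.156,.20),1.266+np.pi/2)
E
```

```text
t 1.8 tcp [0.5218 0.1869 0.2006] yaw_y -0.3188 xax [ 0.0075 -0.0044 -1.    ] F [ 3.9 -3.  -0.7] T [-0.05 -0.21 -0.02] gap 0.992 q [ 0.145  0.441  1.625 -0.006  1.069  0.467]
shift [0.03 1.27 0.88] turn [-0.16  0.02 -0.1 ] alt [ 3.584e+01 -1.500e-01 -3.000e-02]
```

View pics/w1.png

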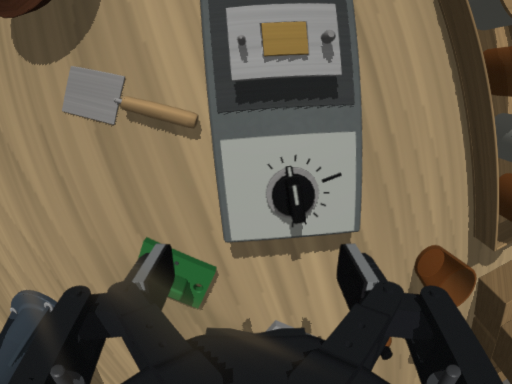

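```bash
python3 - <<'E'
from station import manip
from h import *
manip.snapshot("wrist");manip.snapshot("wrist");manip.snapshot("wrist")
d=manip.snapshot("wrist"); crop(d,"pics/w2.png",200,130,370,250,4.6); crop(d,"pics/w3.png",200,0,360,120,4.6)
import pickle; pickle.dump(d,open("w2.pkl","wb"))
s=manip.sense(); st(s)
E
```

```text
t 2.0 tcp [0.5138 0.1941 0.2   ] yaw_y -0.3079 xax [-1.1e-03  1.0e-04 -1.0e+00] F [-0.5  0.6  0.4] T [ 0.03 -0.04 -0.03] gap 0.994 q [0.157 0.437 1.633 0.    1.072 0.465]
```

View pics/w2.png

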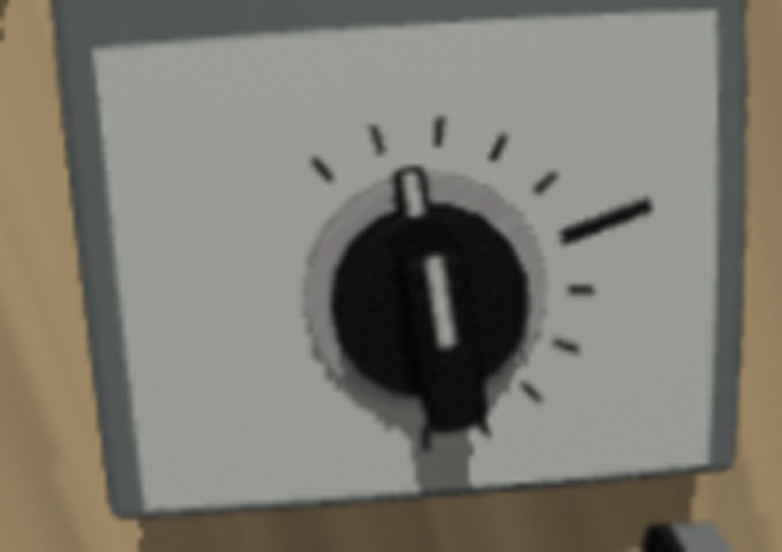

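View pics/w3.png

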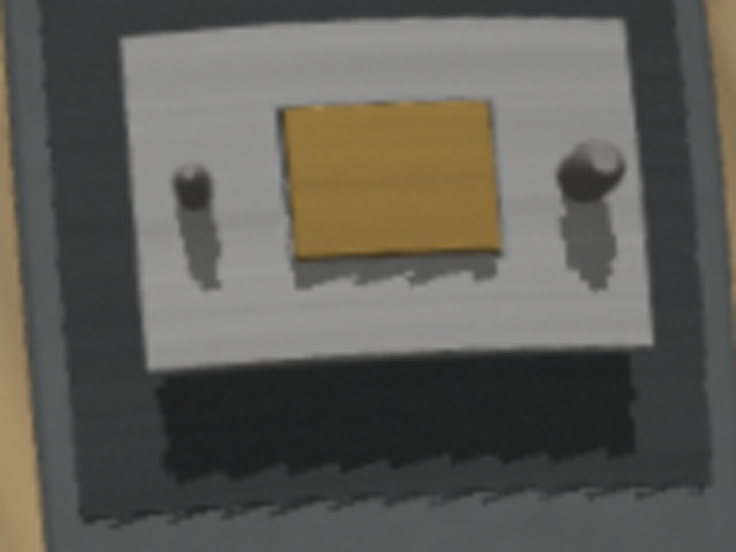

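```bash
python3 - <<'E'
import pickle
from h import *
from scipy.optimize import least_squares
d=pickle.load(open("w2.pkl","rb"))
k=4.6
c=lambda u,v:(200+(u+.5)/k-.5,130+(v+.5)/k-.5)
e=lambda u,v:(200+(u+.5)/k-.5,0+(v+.5)/k-.5)
obs=[((-.055,.038,.068),e(148,369)),((.055,.038,.068),e(653,345)),((.055,.114,.068),e(626,18)),((-.055,.114,.068),e(120,38)),
((.042,.076,.088),e(606,155)),((-.042,.076,.088),e(194,172)),
((.085,-.15,.046),c(731,466)),((-.085,-.15,.046),c(115,516))]
def T(p,m):
    x,y,a=p; C,S=np.cos(a),np.sin(a); return np.array([x+C*m[0]-S*m[1],y+S*m[0]+C*m[1],m[2]])
f=lambda p:np.concatenate([w2p(d,T(p,m),True)-o for m,o in obs])
r=least_squares(f,[.56,.24,-.2]); p=r.x; print(p,r.fun.round(2).reshape(-1,2))
D=T(p,(0,-.09,.089)); print("dial",D,"mould",T(p,(0,.076,.068)))
print("dial proj crop",(w2p(d,D,True)-[200,130])*k)
W=[p2w(d,*c(*q),.089,True) for q in [(435,257),(448,345)]]; v=W[0]-W[1]; print("line",W,np.arctan2(v[1],v[0])-p[2])
for z in (.061,.07): 
    n=p2w(d,*c(411,180),z,True)-D; print("nose",np.arctan2(n[1],n[0])-p[2],np.hypot(*n[:2]))
for q in [((563,238),(650,205)),((438,143),(441,118))]:
    A=[p2w(d,*c(*u),.046,True) for u in q]; v=A[1]-A[0];print("mark",np.arctan2(v[1],v[0])-p[2], np.arctan2(*((A[1]-D)[:2][::-1]))-p[2])
np.save("warmer.npy",p)
E
```

```text
[ 0.56741466  0.24735501 -0.23488308] [[-0.07 -0.9 ]
 [ 0.17 -0.82]
 [-0.25 -0.53]
 [ 0.42 -1.21]
 [ 0.05 -0.15]
 [-0.76 -0.63]
 [ 2.4   2.89]
 [-1.46  3.08]]
dial [0.54646903 0.15982627 0.089     ] mould [0.58510209 0.32126817 0.068     ]
dial proj crop [446.16074525 347.91673815]
line [array([0.54932427, 0.18075799, 0.089     ]), array([0.54675979, 0.16086933, 0.089     ])] 1.6774451429801798
nose 1.688364051530647 0.03159430160216374
nose 1.7067849040588017 0.033820258356631355
mark 0.3007547183240717 0.3000133889300852
mark 1.4072488006171577 1.4380844012782743
```

```bash
python3 - <<'E'
import pickle
from h import *
d=pickle.load(open("w2.pkl","rb"))
k=4.6
c=lambda u,v:(200+(u+.5)/k-.5,130+(v+.5)/k-.5)
for q in [(332,302),(527,302),(430,203),(430,400),(430,302)]: print(p2w(d,*c(*q),.061,True))
for q in [(430,430),(487,425)]: print("barend",p2w(d,*c(*q),.089,True))
from station import manip
s=manip.sense(); p=np.load("warmer.npy")
go(s,(.546,.159,.10),p[2]+1.67+np.pi/2)
E
```

```text
[0.52442713 0.16869927 0.061     ]
[0.56852585 0.15454493 0.061     ]
[0.55286206 0.18467857 0.061     ]
[0.53981669 0.13771934 0.061     ]
[0.54639201 0.16165519 0.061     ]
barend [0.53778565 0.14283422 0.089     ]
barend [0.55020507 0.13997966 0.089     ]
shift [4.   1.66 0.94] turn [-1.97  0.    0.01] alt [ 3.403e+01  2.000e-02 -0.000e+00]
```

Request:
{"api": "carry_out", "payload": {"commands": [[[0.5,0.8,0.45,-1,0,0,60],[1.5,1.65,0.9,-2,0,0,50],[3.0,1.65,0.9,-2,0,0,45],[4.5,1.65,0.9,-2,0,0,45],[5.0,1.65,0.9,-2,0,0,45]]]}}

```text
t: 2.5
tcp_pos: [0.5429, 0.161, 0.072]
tool_rot: [-0.53, -0.468, 0.534, -0.465]
force: [-0.6, -0.7, -0.3]
finger_gap: 0.528
```

```bash
python3 - <<'E'
from station import manip
from h import *
d=manip.snapshot("wrist"); crop(d,"pics/w4.png",100,130,410,360,2.5)
s=manip.sense(); st(s)
p=np.load("warmer.npy")
go(s,(.5465,.1605,.067),p[2]+1.68+np.pi/2)
E
```

```text
t 2.55 tcp [0.5429 0.1609 0.0716] yaw_y -0.1315 xax [-8.1e-03 -6.0e-04 -1.0e+00] F [-1.  -0.2 -1. ] T [ 0.01  0.07 -0.  ] gap 0.525 q [0.091 0.646 1.689 0.    0.815 0.222]
shift [ 0.18  0.14 -0.  ] turn [-0.07  0.02  0.09] alt [ 3.593e+01  1.400e-01 -3.000e-02]
```

View pics/w4.png

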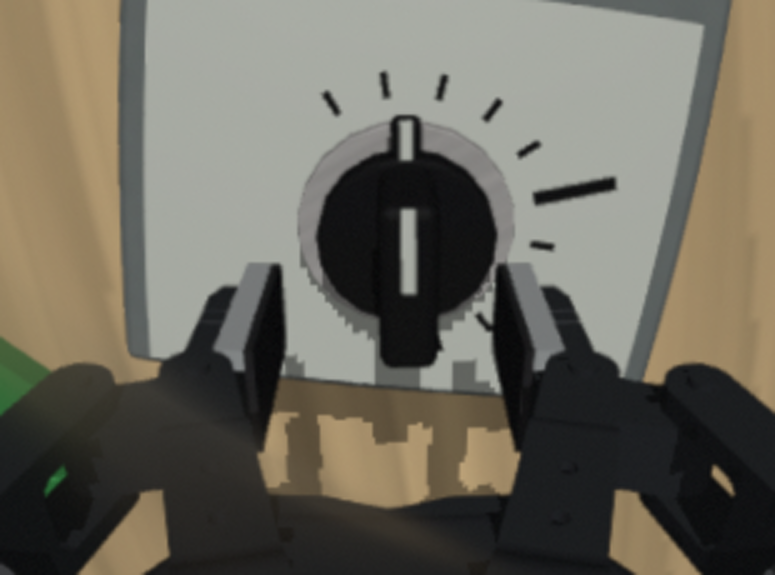

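Request:
{"api": "carry_out", "payload": {"commands": [[[0.18,0.15,0,0,0,0,45],[0.18,0.15,0,0,0,0,5],[0.18,0.15,0,0,0,0,5],[0.18,0.15,0,0,0,0,5],[0.18,0.15,0,0,0,0,5]]], "force": 30}}

```text
t: 3.05
tcp_pos: [0.5511, 0.1591, 0.0718]
tool_rot: [0.533, 0.465, -0.532, 0.466]
force: [0.3, 0.0, -0.2]
finger_gap: 0.058
```

```bash
python3 - <<'E'
from station import manip
from h import *
d=manip.snapshot("wrist"); crop(d,"pics/w5.png",100,130,410,360,2.5)
s=manip.sense(); st(s)
E
```

```text
t 3.1 tcp [0.5509 0.159  0.0716] yaw_y -0.1347 xax [ 1.4e-03  1.0e-04 -1.0e+00] F [-0.3 -1.6 -1.3] T [-0.02 -0.07  0.01] gap 0.057 q [ 0.086  0.65   1.678 -0.     0.813  0.221]
```

View pics/w5.png

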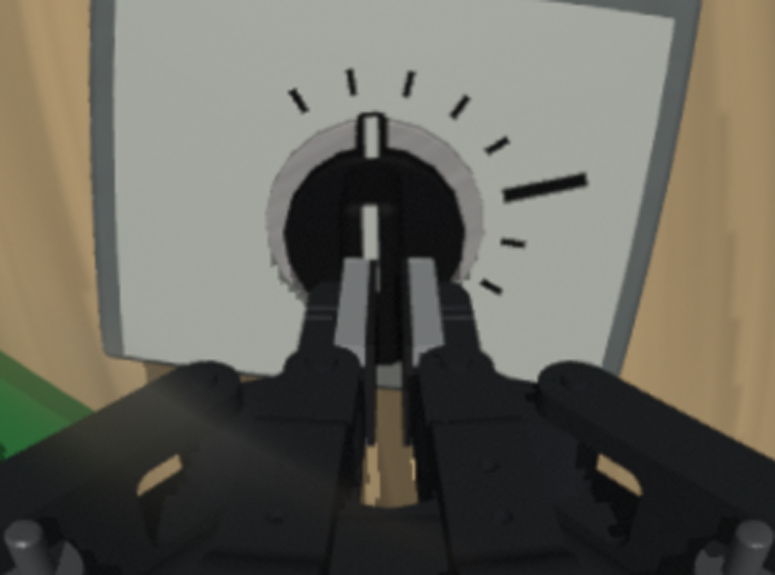

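```bash
python3 - <<'E'
from station import manip
from h import *
d=manip.snapshot("wrist"); s=manip.sense()
M=R.from_quat(s["tool_rot"]).as_matrix()
f=lambda p:((w2p(d,p,True)-[100,130])*2.5).round(0)
t=s["tcp_pos"]
print("tcp",f(t),"grasp",f(t-.019*M[:,0]), "tip L/R", f(t+.007*M[:,1]),f(t-.007*M[:,1]))
Rm,tt=cam(d); print("cam pos",-Rm.T@tt)
p=(.5465,.16); b=1.445; 
for z in (.061,.081,.089): print(z,"dial axis",f((*p,z)),[f((p[0]+.021*k*np.cos(b),p[1]+.021*k*np.sin(b),z)) for k in(1,-1)])
d=manip.snapshot("scene"); crop(d,"pics/s3.png",260,130,360,215,7)
E
```

```text
tcp [390. 260.] grasp [390. 297.] tip L/R [419. 260.] [362. 260.]
cam pos [0.56075194 0.23679536 0.23608807]
0.061 dial axis [373. 241.] [array([372., 164.]), array([375., 312.])]
0.081 dial axis [372. 276.] [array([370., 192.]), array([373., 352.])]
0.089 dial axis [371. 292.] [array([369., 205.]), array([373., 370.])]
```

View pics/s3.png

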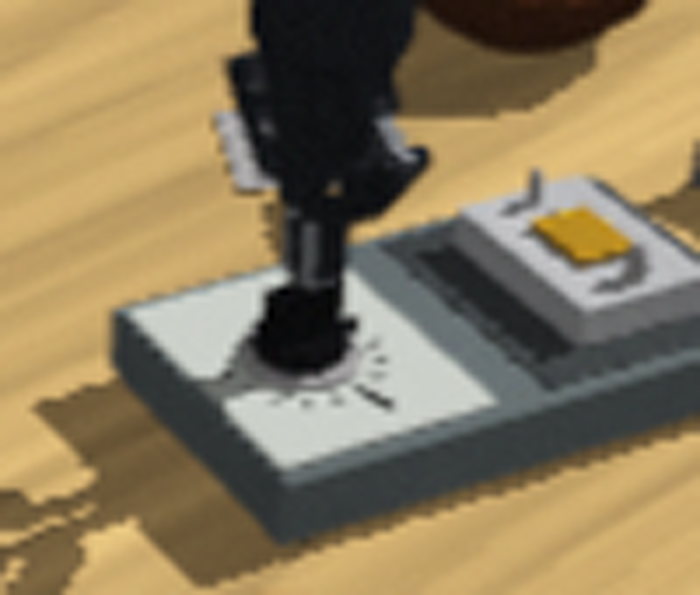

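```bash
python3 - <<'E'
from station import manip
from h import *
d=manip.snapshot("wrist"); d2=manip.snapshot("scene"); s=manip.sense(); st(s)
g=lambda p:((w2p(d2,p)-[260,130])*7).round(0)
t=s["tcp_pos"]
print("scene tcp",g(t),[g((*t[:2],z)) for z in (.08,.09,.1)])
p=np.load("warmer.npy")
def T(p,m):
    x,y,a=p[:3]; C,S=np.cos(a),np.sin(a); return np.array([x+C*m[0]-S*m[1],y+S*m[0]+C*m[1],m[2]])
D=T(p,(0,-.09,.0))
for z in (.046,.061,.089): print("dial scene",z,g((*D[:2],z)))
f=lambda p:((w2p(d,p,True)-[100,130])*2.5).round(0)
for i in range(9):
    a=.3+(5-i)*.38; print(i,[f(T(p,(r*np.cos(a),-.09+r*np.sin(a),.046))) for r in (.03,.036,.054,)])
crop(d,"pics/w6.png",190,190,320,290,6)
E
```

```text
t 3.3 tcp [0.5505 0.1589 0.0709] yaw_y -0.1348 xax [ 2.e-04  0.e+00 -1.e+00] F [-0.3 -0.9  0.1] T [-0.03 -0.01 -0.02] gap 0.06 q [ 0.086  0.651  1.678 -0.     0.813  0.221]
scene tcp [307. 317.] [array([308., 301.]), array([309., 283.]), array([311., 265.])]
dial scene 0.046 [299. 355.]
dial scene 0.061 [301. 330.]
dial scene 0.089 [304. 281.]
0 [array([317., 129.]), array([305., 111.]), array([269.,  53.])]
1 [array([357., 116.]), array([354.,  94.]), array([343.,  26.])]
2 [array([400., 117.]), array([406.,  96.]), array([422.,  29.])]
3 [array([439., 134.]), array([453., 116.]), array([493.,  62.])]
4 [array([468., 163.]), array([487., 152.]), array([544., 116.])]
5 [array([482., 200.]), array([503., 195.]), array([567., 183.])]
6 [array([481., 237.]), array([501., 241.]), array([561., 250.])]
7 [array([465., 271.]), array([482., 281.]), array([531., 309.])]
8 [array([437., 297.]), array([449., 312.]), array([482., 353.])]
```

View pics/w6.png

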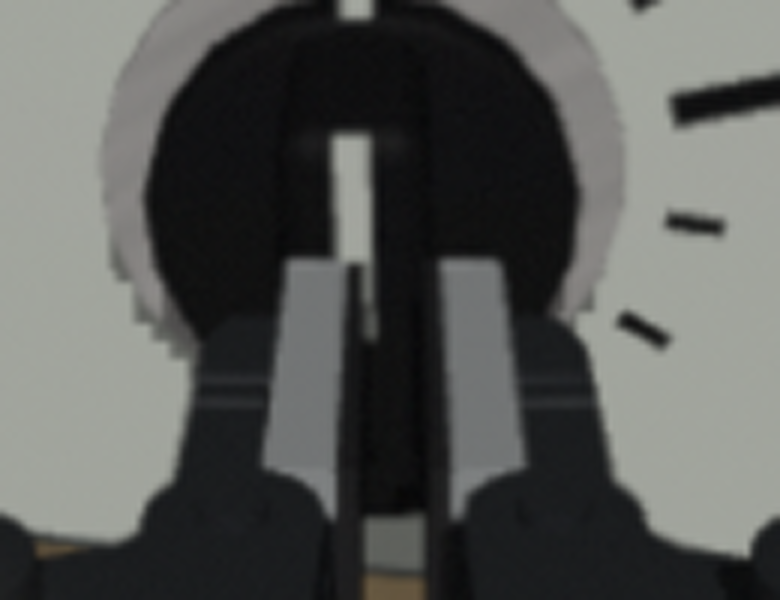

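Request:
{"api": "carry_out", "payload": {"commands": [[[0,0,0,0,0,0,40],[0,-0.15,0,0,0,0,40],[0,-0.15,0,0,0,0,40],[0,-0.15,0,0,0,0,40],[0,-0.15,0,0,0,0,40]]]}}

```text
t: 3.8
tcp_pos: [0.5468, 0.1595, 0.0708]
tool_rot: [0.533, 0.465, -0.532, 0.465]
force: [0.1, 0.1, 0.1]
finger_gap: 0.471
```

```bash
python3 - <<'E'
from station import manip
from h import *
d=manip.snapshot("wrist"); d2=manip.snapshot("scene"); s=manip.sense(); st(s)
a=cv2.cvtColor(d["image"],cv2.COLOR_RGB2BGR)[170:320,130:380]; b=cv2.cvtColor(d2["image"],cv2.COLOR_RGB2BGR)[135:200,270:350]
A=cv2.resize(a,(500,300),interpolation=3);B=cv2.resize(b,(800,600)[:2] and (369,300),interpolation=3)
cv2.imwrite("pics/m1.png",cv2.resize(np.hstack([np.clip(A*2.0,0,255).astype('u1')[:, :430],np.clip(B*1.6,0,255).astype('u1')]),None,fx=1,fy=1))
M=R.from_quat(s["tool_rot"]).as_matrix();t=s["tcp_pos"]
for w in (-1,1):
  for z in (0,.013,.019):
    q=t-z*M[:,0]+w*.02*M[:,1]; print(w,z,"wrist",((w2p(d,q,True)-[130,170])*2).round(),"scene",430+((w2p(d2,q)-[270,135])*4.61)[0].round(),((w2p(d2,q)-[270,135])*4.61)[1].round())
E
```

```text
t 3.9 tcp [0.5468 0.1595 0.0708] yaw_y -0.1346 xax [ 1.e-04  0.e+00 -1.e+00] F [ 0.3 -0.5 -0.1] T [ 0.03 -0.02 -0.03] gap 0.465 q [ 0.088  0.648  1.687 -0.     0.807  0.222]
-1 0 wrist [187. 128.] scene 567.0 171.0
-1 0.013 wrist [183. 147.] scene 568.0 156.0
-1 0.019 wrist [181. 157.] scene 568.0 149.0
1 0 wrist [318. 128.] scene 600.0 196.0
1 0.013 wrist [323. 147.] scene 601.0 181.0
1 0.019 wrist [325. 157.] scene 601.0 174.0
```

View pics/m1.png

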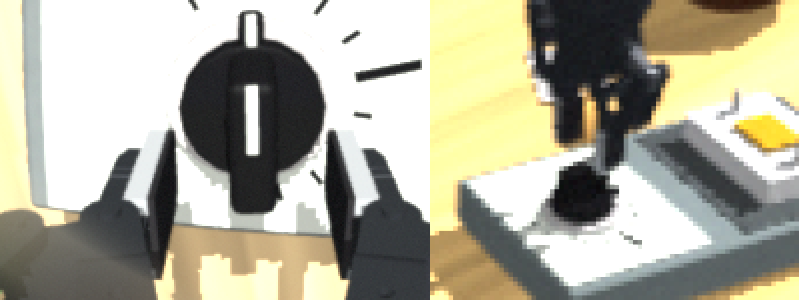

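The fingertips stand about 18 mm above the reported TCP: the scene view puts the tip at (605,170), where the TCP height projects to (600,196), and the fingers closed above the bar. I'll lower gently while watching the force.

Request:
{"api": "carry_out", "payload": {"commands": [[[0.1,0,0,0,0,0,40],[0.2,0,0,0,0,0,40],[0.3,0,0,0,0,0,40],[0.4,0,0,0,0,0,40],[0.4,0,0,0,0,0,40]]]}}

```text
t: 4.4
tcp_pos: [0.5464, 0.1595, 0.0602]
tool_rot: [-0.532, -0.465, 0.533, -0.465]
force: [0.4, 0.3, 0.1]
finger_gap: 0.469
```

```bash
cat > two.py <<'E'
from station import manip
from h import *
import sys
def two(name,k=(170,320,130,380),l=(135,200,270,350)):
    d=manip.snapshot("wrist"); d2=manip.snapshot("scene"); s=manip.sense(); st(s)
    a=cv2.cvtColor(d["image"],cv2.COLOR_RGB2BGR)[k[0]:k[1],k[2]:k[3]]; b=cv2.cvtColor(d2["image"],cv2.COLOR_RGB2BGR)[l[0]:l[1],l[2]:l[3]]
    r=lambda a,h=360:cv2.resize(a,(int(a.shape[1]*h/a.shape[0]),h),interpolation=3)
    m=np.hstack([r(a),r(b)]); f=min(1,800/m.shape[1]); m=cv2.resize(m,None,fx=f,fy=f)
    cv2.imwrite(name,np.clip(m*1.5,0,255).astype('u1')); return d,d2,s
E
python3 -c "
from two import *
two('pics/m2.png')"
```

```text
t 4.5 tcp [0.5467 0.1595 0.0606] yaw_y -0.1347 xax [-3.e-04 -0.e+00 -1.e+00] F [-0.9 -0.9 -0.2] T [ 0.03 -0.07 -0.05] gap 0.47 q [ 0.088  0.664  1.692 -0.     0.786  0.222]
```

View pics/m2.png

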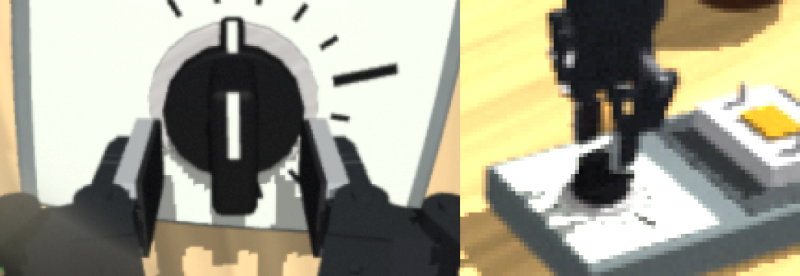

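Request:
{"api": "carry_out", "payload": {"commands": [[[0.12,0,0,0,0,0,40],[0.24,0,0,0,0,0,40],[0.24,0,0,0,0,0,8],[0.24,0,0,0,0,0,8],[0.24,0,0,0,0,0,8]]], "force": 30}}

```text
t: 5.0
tcp_pos: [0.5472, 0.1595, 0.0548]
tool_rot: [0.533, 0.465, -0.532, 0.465]
force: [-0.0, -0.7, -1.3]
finger_gap: 0.154
```

```bash
python3 -c "
from two import *
two('pics/m3.png')"
```

```text
t 5.1 tcp [0.5472 0.1594 0.0547] yaw_y -0.1346 xax [ 8.e-04 -1.e-04 -1.e+00] F [ 1.3 -0.1 -2.3] T [-0.07 -0.13 -0.01] gap 0.15 q [ 0.088  0.674  1.695 -0.     0.773  0.222]
```

View pics/m3.png

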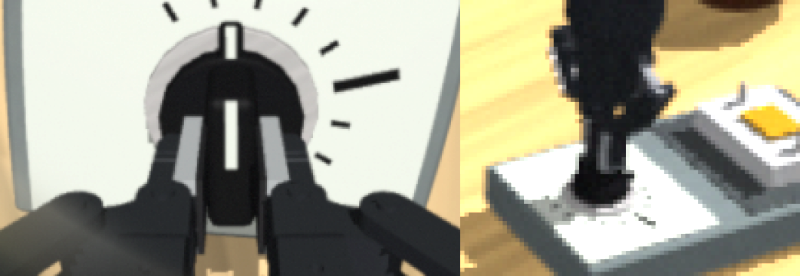

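Request:
{"api": "carry_out", "payload": {"commands": [[[0,0,0,1.3,0,0,8],[0,0,0,2.6,0,0,8],[0,0,0,3.9,0,0,8],[0,0,0,5.2,0,0,8],[0,0,0,6.5,0,0,8]]]}}

```text
t: 5.6
tcp_pos: [0.548, 0.1592, 0.0548]
tool_rot: [0.643, 0.296, -0.641, 0.297]
force: [3.5, -2.0, -2.8]
finger_gap: 0.156
```

Request:
{"api": "carry_out", "payload": {"commands": [[[0,0,0,1.3,0,0,8],[0,0,0,2.6,0,0,8],[0,0,0,3.9,0,0,8],[0,0,0,5.2,0,0,8],[0,0,0,6.5,0,0,8]]]}}

```text
t: 6.1
tcp_pos: [0.5484, 0.1586, 0.0548]
tool_rot: [0.7, 0.104, -0.698, 0.106]
force: [3.3, -4.2, -3.3]
finger_gap: 0.153
```

Request:
{"api": "carry_out", "payload": {"commands": [[[0,0,0,1.3,0,0,8],[0,0,0,2.7,0,0,8],[0,0,0,2.7,0,0,8],[0,0,0,2.7,0,0,8],[0,0,0,2.7,0,0,8]]]}}

```text
t: 6.6
tcp_pos: [0.5485, 0.1582, 0.0548]
tool_rot: [0.708, 0.023, -0.706, 0.024]
force: [2.4, -4.9, -3.2]
finger_gap: 0.153
```

```bash
python3 -c "
from two import *
d,d2,s=two('pics/m4.png',(100,360,60,480))
import pickle;pickle.dump(d,open('w4.pkl','wb'))"
```

```text
t 6.7 tcp [0.5486 0.1582 0.0548] yaw_y -1.5042 xax [ 0.0032 -0.0017 -1.    ] F [ 3.6 -5.  -3.8] T [-0.76 -0.53 -0.01] gap 0.153 q [ 0.086  0.674  1.694 -0.003  0.771  1.593]
```

View pics/m4.png

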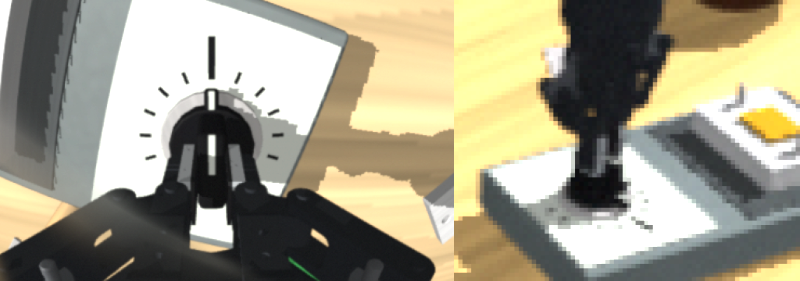

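The pointer is in line with the long mark; both are at column 211. I'll release, lift and move towards the cover.

Request:
{"api": "carry_out", "payload": {"commands": [[[0,0,0,0,0,0,45],[0,0,0,0,0,0,45],[0,0,0,0,0,0,45],[-1,0,0,0,0,0,45],[-2.5,0,0,0,0,0,45]]]}}

```text
t: 7.2
tcp_pos: [0.5444, 0.1596, 0.1158]
tool_rot: [-0.704, -0.023, 0.709, -0.023]
force: [0.2, 0.1, -0.5]
finger_gap: 0.528
```

Request:
{"api": "carry_out", "payload": {"commands": [[[-1,0,0,0,0,0,60],[-2.5,0,0,0,0,0,80],[-4,0,0,0,0,0,80],[-4,0,0,0,0,0,80],[-4,0,0,0,0,0,80]]]}}

```text
t: 7.7
tcp_pos: [0.5468, 0.1599, 0.2183]
tool_rot: [0.707, 0.024, -0.706, 0.023]
force: [0.7, -0.4, -0.8]
finger_gap: 0.939
```

```bash
python3 -c "
from two import *
d,d2,s=two('pics/m5.png',(0,384,0,512),(100,250,170,400))
go(s,(.475,-.123,.22),-.851+np.pi/2)"
```

```text
t 7.8 tcp [0.5454 0.1596 0.2161] yaw_y -1.5046 xax [-2.8e-03 -2.0e-04 -1.0e+00] F [-0.6 -0.7  0.3] T [0.06 0.02 0.01] gap 0.936 q [0.088 0.444 1.567 0.    1.134 1.593]
shift [-0.14 11.09  3.56] turn [ 1.051e+01  3.000e-02 -1.000e-02] alt [-2.549e+01  2.000e-02  4.000e-02]
```

View pics/m5.png

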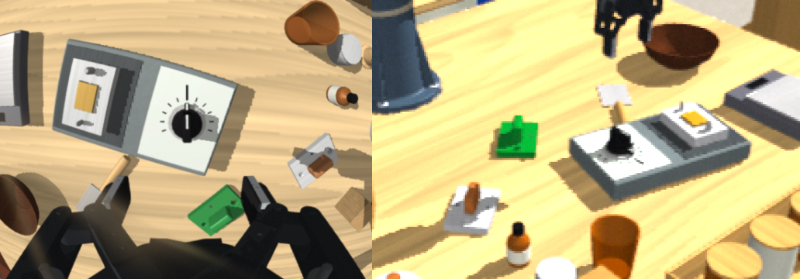

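Request:
{"api": "carry_out", "payload": {"commands": [[[0,1.7,0.5,1.6,0,0,80],[0,3.4,1.0,3.2,0,0,80],[0,5.1,1.5,4.8,0,0,80],[0,6.8,2.0,6.4,0,0,80],[0,8.5,2.5,8.0,0,0,80]]]}}

```text
t: 8.3
tcp_pos: [0.4966, -0.0577, 0.2155]
tool_rot: [-0.67, 0.222, 0.673, 0.222]
force: [-0.8, 0.4, -0.3]
finger_gap: 0.936
```

```bash
python3 -c "
from two import *
s=manip.sense();st(s)
go(s,(.475,-.123,.22),-.851+np.pi/2)"
```

```text
t 8.3 tcp [ 0.4966 -0.0577  0.2155] yaw_y -2.2082 xax [-0.0037  0.0013 -1.    ] F [-0.8  0.4 -0.3] T [-0.06 -0.04  0.01] gap 0.936 q [-0.339  0.353  1.73   0.     1.063  1.869]
shift [-0.18  2.62 -0.86] turn [ 2.45  0.04 -0.02] alt [-3.355e+01  3.000e-02  6.000e-02]
```

Request:
{"api": "carry_out", "payload": {"commands": [[[0,1.3,-0.4,1.2,0,0,80],[0,2.6,-0.85,2.45,0,0,80],[0,2.6,-0.85,2.45,0,0,80],[0,2.6,-0.85,2.45,0,0,80],[0,2.6,-0.85,2.45,0,0,80]]]}}

```text
t: 8.8
tcp_pos: [0.4767, -0.1205, 0.2164]
tool_rot: [-0.644, 0.29, 0.646, 0.29]
force: [-0.5, -0.2, -0.8]
finger_gap: 0.939
```

```bash
python3 -c "
from two import *
manip.snapshot('wrist')
d=manip.snapshot('wrist');s=manip.sense();st(s)
cv2.imwrite('pics/w8.png',cv2.cvtColor(d['image'],cv2.COLOR_RGB2BGR))
crop(d,'pics/w9.png',170,130,350,260,4.4)
import pickle;pickle.dump((d,s),open('w9.pkl','wb'))
print(w2p(d,(.475,-.123,.014),True))
"
```

```text
t 8.9 tcp [ 0.4771 -0.1203  0.2168] yaw_y -2.4144 xax [-9.e-04  8.e-04 -1.e+00] F [ 0.2 -0.9  0.3] T [ 0.04  0.   -0.  ] gap 0.933 q [-0.475  0.339  1.749  0.     1.055  1.94 ]
[258.41301024 160.55523922]
```

View pics/w8.png

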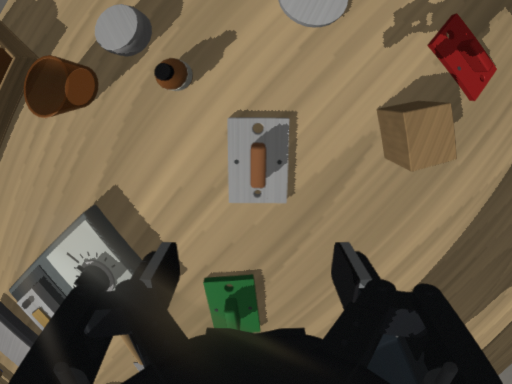

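View pics/w9.png

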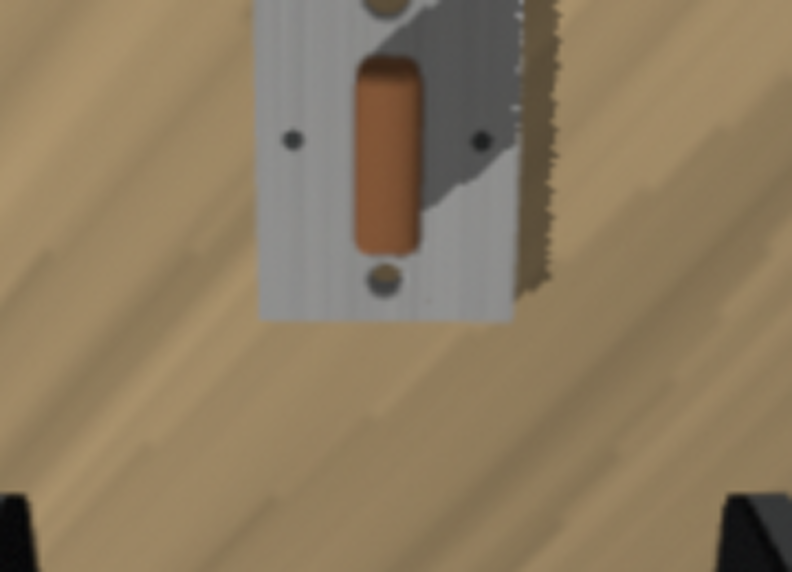

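```bash
python3 -c "
from two import *
import pickle
d,s=pickle.load(open('w9.pkl','rb'))
c=lambda u,v:(170+(u+.5)/4.4-.5,130+(v+.5)/4.4-.5)
crop(d,'pics/w10.png',215,105,300,210,5.5)
C=[p2w(d,*q,.014,True) for q in [c(260,322),c(514,321),(289,118.5),(229,119)]]
print(np.round(C,4),np.mean(C,0))
b=p2w(d,258,128.5,.014,True);m=p2w(d,*c(384,280),.014,True);v=b-m
print(b,m,np.linalg.norm(v),(b+m)/2,np.arctan2(v[1],v[0]))
ys=[p2w(d,*c(*q),.014,True) for q in [(292,140),(482,141)]];v=ys[1]-ys[0];print('side holes mid',np.mean(ys,0),np.arctan2(v[1],v[0])-np.pi/2, np.linalg.norm(v))
B=[p2w(d,*c(*q),.05,True) for q in [(388,78),(388,245)]];print('bar',B,np.mean(B,0))
"
```

```text
[[ 0.4666 -0.055   0.014 ]
 [ 0.4101 -0.1057  0.014 ]
 [ 0.4823 -0.1877  0.014 ]
 [ 0.5369 -0.1382  0.014 ]] [ 0.47399164 -0.12167245  0.014     ]
[ 0.50232881 -0.15287726  0.014     ] [ 0.4477045  -0.08947283  0.014     ] 0.08368953082983109 [ 0.47501666 -0.12117504  0.014     ] -0.8596510681911556
side holes mid [ 0.47497811 -0.12140739  0.014     ] -3.9911337259897897 0.054440421084159744
bar [array([ 0.49084283, -0.1391172 ,  0.05      ]), array([ 0.46124885, -0.10593774,  0.05      ])] [ 0.47604584 -0.12252747  0.05      ]
```

View pics/w10.png

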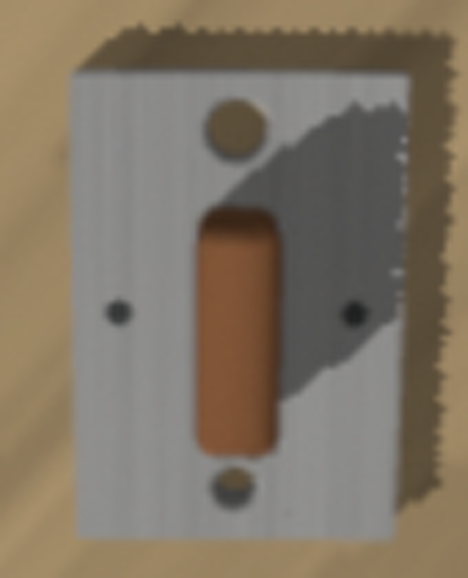

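Request:
{"api": "carry_out", "payload": {"commands": [[[1.5,0.09,0.03,0.17,0,0,60],[3,0.09,0.03,0.17,0,0,55],[4.5,0.09,0.03,0.17,0,0,55],[5.5,0.09,0.03,0.17,0,0,55],[6.0,0.09,0.03,0.17,0,0,55]]]}}

```text
t: 9.4
tcp_pos: [0.4739, -0.1207, 0.0649]
tool_rot: [-0.641, 0.294, 0.644, 0.294]
force: [-0.8, 0.2, 0.9]
finger_gap: 0.643
```

```bash
python3 -c "
from two import *
manip.snapshot('wrist')
d,d2,s=two('pics/m6.png',(100,384,80,432),(180,245,190,260))
go(s,(.475,-.1213,.005),-.858+np.pi/2)"
```

```text
t 9.55 tcp [ 0.4747 -0.1214  0.0666] yaw_y -2.4295 xax [-0.0019  0.001  -1.    ] F [ 0.1 -0.6  0.4] T [-0.05  0.01  0.03] gap 0.648 q [-0.479  0.586  1.888  0.     0.669  1.951]
shift [ 2.46 -0.01 -0.01] turn [-0.01  0.02 -0.01] alt [ 3.599e+01 -1.000e-02 -4.000e-02]
```

View pics/m6.png

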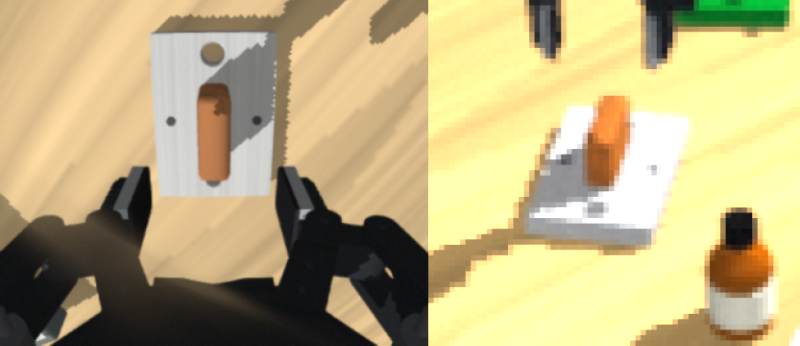

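Request:
{"api": "carry_out", "payload": {"commands": [[[0.6,0,0,0,0,0,50],[1.2,0,0,0,0,0,45],[1.7,0,0,0,0,0,45],[2.1,0,0,0,0,0,45],[2.4,0,0,0,0,0,45]]]}}

```text
t: 10.05
tcp_pos: [0.4753, -0.1225, 0.007]
tool_rot: [0.643, -0.295, -0.642, -0.295]
force: [-1.2, -0.6, 0.3]
finger_gap: 0.527
```

```bash
python3 -c "
from two import *
manip.snapshot('wrist')
d,d2,s=two('pics/m7.png',(100,384,80,432),(180,245,190,260))
go(s,(.475,-.1213,.005),-.858+np.pi/2)"
```

```text
t 10.2 tcp [ 0.4749 -0.1225  0.007 ] yaw_y -2.4314 xax [-5.e-04  2.e-04 -1.e+00] F [-0.4 -0.3  0.6] T [-0.03  0.04 -0.01] gap 0.526 q [-0.481  0.704  1.913  0.     0.524  1.951]
shift [ 0.08 -0.03  0.03] turn [-0.03  0.01 -0.  ] alt [ 3.597e+01 -0.000e+00 -1.000e-02]
```

View pics/m7.png

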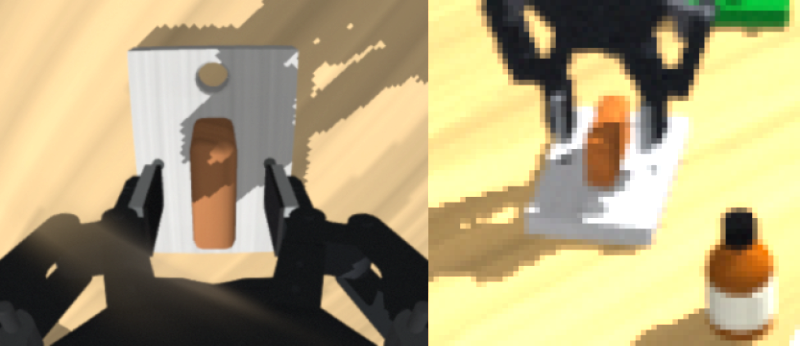

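Request:
{"api": "carry_out", "payload": {"commands": [[[0.2,0,0,0,0,0,40],[0.2,0,0,0,0,0,10],[0.2,0,0,0,0,0,10],[0.2,0,0,0,0,0,10],[0.2,0,0,0,0,0,10]]], "force": 80}}

```text
t: 10.7
tcp_pos: [0.475, -0.1226, 0.0026]
tool_rot: [0.643, -0.295, -0.643, -0.295]
force: [-0.7, -0.7, 2.4]
finger_gap: 0.195
```

Request:
{"api": "carry_out", "payload": {"commands": [[[0,0,0,0,0,0,10],[-0.3,0,0,0,0,0,10],[-0.8,0,0,0,0,0,10],[-1.6,0,0,0,0,0,10],[-2,0,0,0,0,0,10]]]}}

```text
t: 11.2
tcp_pos: [0.4756, -0.1228, 0.0539]
tool_rot: [0.643, -0.295, -0.642, -0.295]
force: [0.2, 0.0, -3.2]
finger_gap: 0.194
```

```bash
python3 -c "
from two import *
d,d2,s=two('pics/m8.png',(100,384,80,432),(150,245,190,290))"
```

```text
t 11.3 tcp [ 0.4761 -0.1231  0.054 ] yaw_y -2.4314 xax [ 0.0034 -0.0018 -1.    ] F [-0.   0.4 -3. ] T [ 0.05  0.05 -0.05] gap 0.196 q [-0.481  0.611  1.895  0.     0.632  1.951]
```

View pics/m8.png

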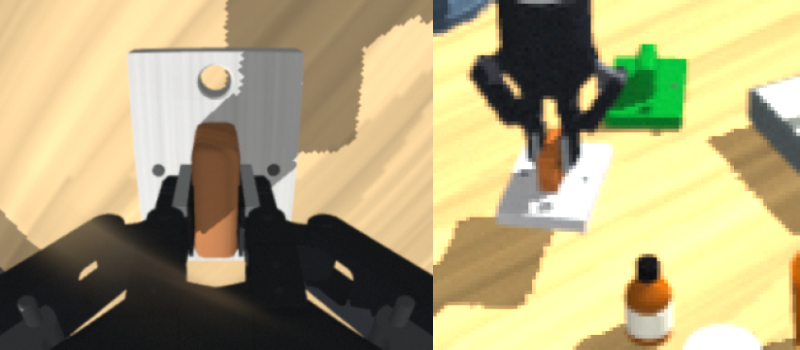

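Held securely: the gap is about 17 mm and the weight about 3 N. Next I'll lift and move to a viewpoint where the camera is above the mould.

Request:
{"api": "carry_out", "payload": {"commands": [[[-1,0,0,0,0,0,10],[-2.2,0,0,0,0,0,10],[-3.4,0,0,0,0,0,10],[-4.6,0,0,0,0,0,10],[-5.2,0,0,0,0,0,10]]]}}

```text
t: 11.8
tcp_pos: [0.4756, -0.1228, 0.1841]
tool_rot: [0.644, -0.295, -0.642, -0.295]
force: [0.8, 0.2, -2.8]
finger_gap: 0.196
```

```bash
python3 -c "
from two import *
manip.snapshot('wrist')
s=manip.sense();st(s)
go(s,(.507,.339,.19),-.235-np.pi/2)"
```

```text
t 11.85 tcp [ 0.4766 -0.1233  0.1856] yaw_y -2.4313 xax [ 0.0053 -0.0028 -1.    ] F [ 0.6  0.8 -1.3] T [-0.05  0.03  0.02] gap 0.194 q [-0.481  0.381  1.79   0.     0.965  1.951]
shift [ -0.22 -12.98  13.23] turn [-7.17 -0.07  0.  ] alt [2.883e+01 1.000e-02 9.000e-02]
```

Request:
{"api": "carry_out", "payload": {"commands": [[[0,-0.8,0.8,-0.7,0,0,10],[0,-1.9,1.95,-1.4,0,0,10],[0,-3.1,3.15,-2.1,0,0,10],[0,-4.3,4.35,-2.8,0,0,10],[0,-5.5,5.6,-3.5,0,0,10]]]}}

```text
t: 12.35
tcp_pos: [0.4871, 0.0747, 0.181]
tool_rot: [-0.679, 0.193, 0.681, 0.193]
force: [1.3, 0.1, -2.6]
finger_gap: 0.193
```

```bash
python3 -c "
from two import *
s=manip.sense();st(s)
go(s,(.507,.339,.19),-.235-np.pi/2)"
```

```text
t 12.35 tcp [0.4871 0.0747 0.181 ] yaw_y -2.1243 xax [-2.2e-03  2.0e-04 -1.0e+00] F [ 1.3  0.1 -2.6] T [-0.05 -0.04  0.03] gap 0.193 q [-0.075  0.392  1.787  0.     0.964  2.049]
shift [-0.36 -9.41  4.88] turn [-3.65  0.02 -0.01] alt [ 3.235e+01 -1.000e-02 -3.000e-02]
```

Request:
{"api": "carry_out", "payload": {"commands": [[[-0.1,-1.5,0.8,-0.7,0,0,10],[-0.2,-3.0,1.6,-1.4,0,0,10],[-0.3,-4.5,2.3,-2.1,0,0,10],[-0.3,-6.0,3.1,-2.8,0,0,10],[-0.3,-7.4,3.8,-3.6,0,0,10]]]}}

```text
t: 12.85
tcp_pos: [0.5036, 0.2823, 0.1881]
tool_rot: [-0.701, 0.084, 0.703, 0.084]
force: [1.0, -0.4, -2.4]
finger_gap: 0.191
```

```bash
python3 -c "
from two import *
s=manip.sense();st(s)
go(s,(.507,.339,.19),-.235-np.pi/2)"
```

```text
t 12.85 tcp [0.5036 0.2823 0.1881] yaw_y -1.8086 xax [-2.5e-03 -7.0e-04 -1.0e+00] F [ 1.  -0.4 -2.4] T [-0.03 -0.02 -0.  ] gap 0.191 q [0.317 0.489 1.575 0.    1.08  2.126]
shift [-0.08 -2.24  0.4 ] turn [-0.03  0.03 -0.01] alt [ 3.597e+01 -2.000e-02 -4.000e-02]
```

Request:
{"api": "carry_out", "payload": {"commands": [[[0,-1.2,0.2,0,0,0,10],[0,-2,0.4,0,0,0,10],[0,-2,0.4,0,0,0,10],[0,-2,0.4,0,0,0,10],[0,-2,0.4,0,0,0,10]]]}}

```text
t: 13.35
tcp_pos: [0.5063, 0.3303, 0.1887]
tool_rot: [-0.701, 0.086, 0.703, 0.085]
force: [0.7, -0.5, -3.0]
finger_gap: 0.193
```

```bash
python3 -c "
from two import *
manip.snapshot('wrist')
d=manip.snapshot('wrist');s=manip.sense();st(s)
cv2.imwrite('pics/w11.png',cv2.cvtColor(d['image'],cv2.COLOR_RGB2BGR))
crop(d,'pics/w12.png',170,60,350,190,4.4)
import pickle;pickle.dump((d,s),open('w12.pkl','wb'))
"
```

```text
t 13.45 tcp [0.5069 0.3303 0.1893] yaw_y -1.8132 xax [-1.e-03 -7.e-04 -1.e+00] F [-0.7  0.1 -2.5] T [-0.02  0.01 -0.02] gap 0.198 q [ 0.393  0.523  1.504 -0.     1.115  2.206]
```

View pics/w11.png

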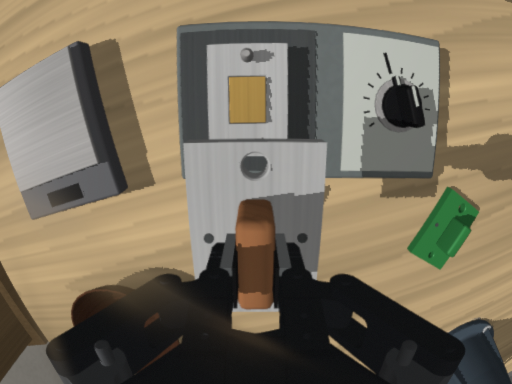

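View pics/w12.png

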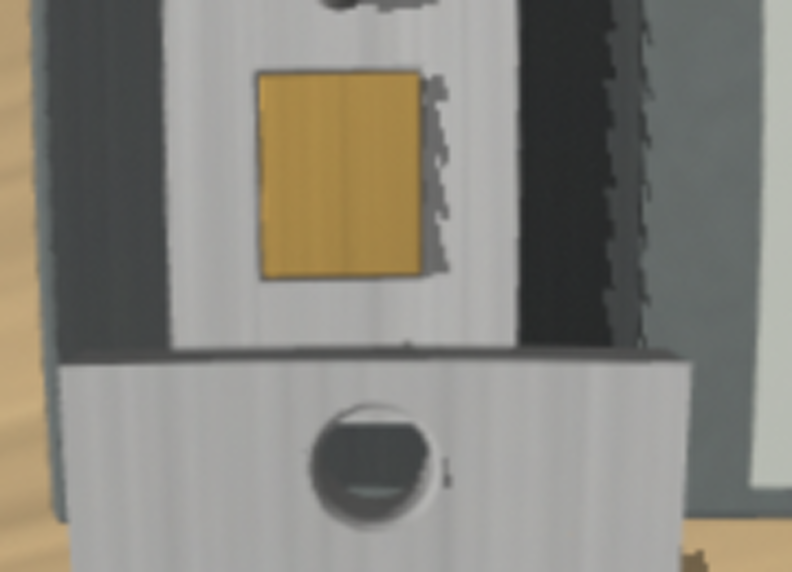

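```bash
python3 -c "
from two import *
import pickle
d,s=pickle.load(open('w12.pkl','rb'))
crop(d,'pics/w13.png',195,30,300,110,7)
c=lambda u,v:(170+(u+.5)/4.4-.5,60+(v+.5)/4.4-.5)
E=[p2w(d,*c(*q),.073,True) for q in [(259,72),(420,70),(422,277),(262,279)]]
print(np.round(E,4),'mid',np.mean(E,0))
x=(E[0]+E[1]-E[2]-E[3])/2;y=(E[0]+E[3]-E[1]-E[2])/2
print('x',np.linalg.norm(x),np.arctan2(x[1],x[0]),'y',np.linalg.norm(y),np.arctan2(y[1],y[0])-np.pi/2)
F=[p2w(d,*c(*q),.068,True) for q in [(163,72),(518,72),(170,345),(516,345)]]
print('face mid-y pts',(F[0]+F[1])/2,(F[2]+F[3])/2,np.linalg.norm(F[0]-F[1]))
h=p2w(d,*c(372,466),.2007,True); t=s['tcp_pos']; yw=-1.8132+np.pi/2
ux=np.array([np.cos(yw),np.sin(yw)]);uy=np.array([-ux[1],ux[0]]);r=h[:2]-t[:2];print('hole rel tcp in cover axes',r@ux,r@uy)
h2=[p2w(d,*c(*q),.2007,True) for q in [(60,366),(691,362)]]; v=h2[0]-h2[1]; print('edge',np.linalg.norm(v),np.arctan2(v[1],v[0])-np.pi/2, [((q[:2]-t[:2])@ux,(q[:2]-t[:2])@uy) for q in h2])
g=[p2w(d,*q,.2007,True) for q in [(208.5,238.5),(304,238)]]
print('side holes',[((q[:2]-t[:2])@ux,(q[:2]-t[:2])@uy) for q in g],np.arctan2(*(g[0]-g[1])[:2][::-1])-np.pi/2)
"
```

```text
[[0.6102 0.3316 0.073 ]
 [0.6022 0.2988 0.073 ]
 [0.5589 0.3089 0.073 ]
 [0.5669 0.3421 0.073 ]] mid [0.58456298 0.32035403 0.073     ]
x 0.044536934295662134 -0.23379971249031545 y 0.033983599279805037 -0.23600961108844665
face mid-y pts [0.60695005 0.31504346 0.068     ] [0.54843879 0.32916815 0.068     ] 0.07625886529033843
hole rel tcp in cover axes 0.0424823015188998 0.002079420035258605
edge 0.07546212025832841 -0.23671481821330387 [(np.float64(0.05508883742081162), np.float64(0.03939524261599448)), (np.float64(0.055518128164798425), np.float64(-0.036065656552644806))]
side holes [(np.float64(-0.00023475513591962921), np.float64(0.0284994620234791)), (np.float64(1.8966470122871968e-05), np.float64(-0.02660840087955979))] -0.23779961491047752
```

View pics/w13.png

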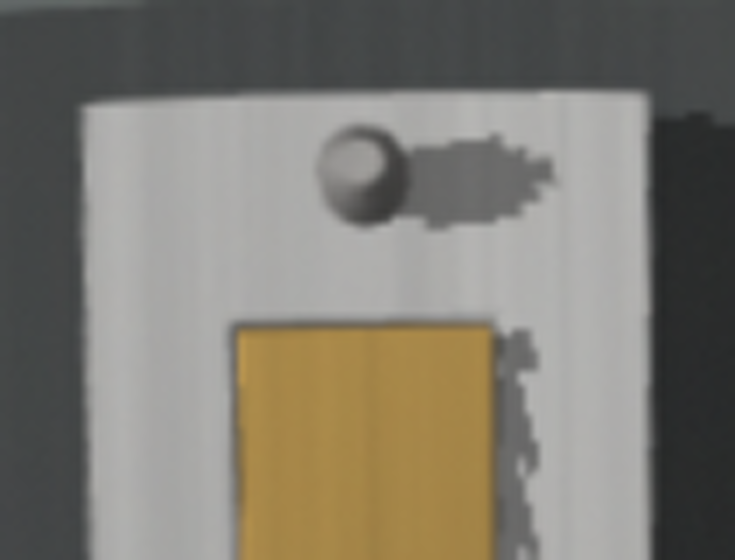

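Request:
{"api": "carry_out", "payload": {"commands": [[[0,-0.15,-1.2,-0.05,0,0,10],[0,-0.31,-2.4,-0.05,0,0,10],[0,-0.31,-3.1,-0.05,0,0,10],[1.2,-0.31,-3.1,-0.05,0,0,10],[2.4,-0.31,-3.1,-0.05,0,0,10]]]}}

```text
t: 13.95
tcp_pos: [0.5862, 0.3193, 0.1303]
tool_rot: [0.703, -0.084, -0.701, -0.085]
force: [-0.3, 0.1, -3.7]
finger_gap: 0.197
```

Request:
{"api": "carry_out", "payload": {"commands": [[[0.5,0,0,0,0,0,10],[0.9,0,0,0,0,0,10],[0.9,0,0,0,0,0,10],[0.9,0,0,0,0,0,10],[0.9,0,0,0,0,0,10]]]}}

```text
t: 14.45
tcp_pos: [0.5852, 0.321, 0.1089]
tool_rot: [0.703, -0.083, -0.701, -0.084]
force: [-1.0, -0.4, -2.2]
finger_gap: 0.191
```

```bash
python3 -c "
from two import *
d,d2,s=two('pics/m9.png',(100,384,80,432),(130,200,300,390))
crop(d,'pics/w14.png',190,120,320,215,6)
go(s,(.5840,.3192,.1026),-.2345-np.pi/2)
"
```

```text
t 14.55 tcp [0.5849 0.3209 0.1087] yaw_y -1.8073 xax [ 2.5e-03  8.0e-04 -1.0e+00] F [ 0.4  0.5 -3.2] T [-0.04  0.04 -0.02] gap 0.188 q [ 0.335  0.697  1.406 -0.     1.035  2.142]
shift [0.24 0.07 0.02] turn [-0.02 -0.03  0.02] alt [3.598e+01 3.000e-02 4.000e-02]
```

View pics/m9.png

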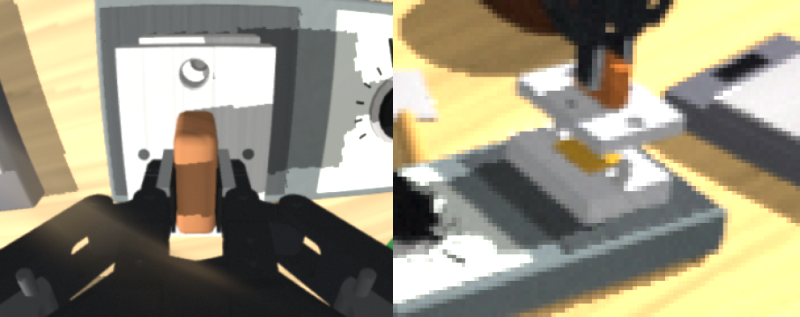

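View pics/w14.png

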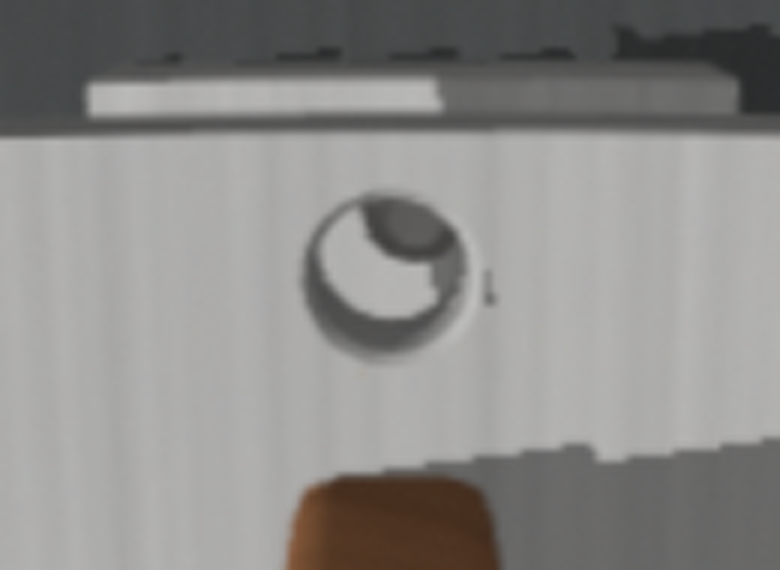

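```bash
python3 -c "
from two import *
d=manip.snapshot('wrist');s=manip.sense();st(s)
crop(d,'pics/w15.png',235,145,275,185,15)
c=lambda u,v:(190+(u+.5)/6-.5,120+(v+.5)/6-.5)
ux=np.array([.9726,-.2326]);uy=np.array([.2326,.9726])
zt=s['tcp_pos'][2]-.0026+.014
h=p2w(d,*c(388,276),zt,True);print('hole',h)
q=w2p(d,(*h[:2],.088),True); print('expected tip px w14',(q-[190,120])*6,'w15',(q-[235,145])*15)
for z,px in ((.088,(408,222)),):
  t=p2w(d,*c(*px),z,True); r=t-h; print('tip rel hole cover axes',r[:2]@ux,r[:2]@uy)
print((np.array([.5846,.3204])+.042*ux-h[:2])@ux,(np.array([.5846,.3204])+.042*ux-h[:2])@uy)
# mould far edge
E=[p2w(d,*c(*p),.068,True) for p in [(88,80),(740,80)]]; print([((e[:2]-h[:2])@ux,(e[:2]-h[:2])@uy) for e in E])
C=[p2w(d,*c(*p),zt,True) for p in [(400,134)]]; print('cover edge',[((e[:2]-h[:2])@ux) for e in C])
"
```

```text
t 14.6 tcp [0.5847 0.3208 0.1084] yaw_y -1.8073 xax [ 1.9e-03  7.0e-04 -1.0e+00] F [ 0.3  0.2 -3. ] T [-0.06 -0.01 -0.01] gap 0.195 q [ 0.335  0.698  1.407 -0.     1.035  2.142]
hole [0.6267145  0.31299297 0.11984166]
expected tip px w14 [387.07549502 209.24098293] w15 [292.68873755 148.10245733]
tip rel hole cover axes -0.0011054537770700738 -0.001939335563900649
-0.0006811866855157508 -0.0025917521137105606
[(np.float64(0.01235703248006006), np.float64(0.035072264308759336)), (np.float64(0.0123013724633168), np.float64(-0.040709949589151924))]
cover edge [np.float64(0.012605624589537096)]
```

View pics/w15.png

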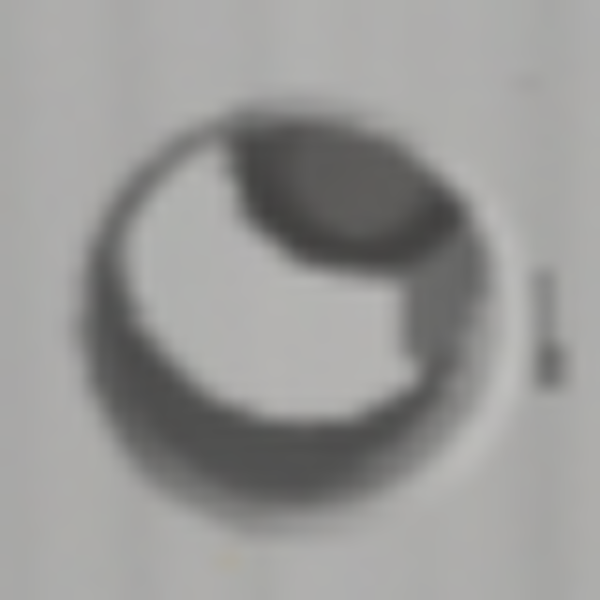

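Request:
{"api": "carry_out", "payload": {"commands": [[[0.1,0.09,0.03,0,0,0,10],[0.3,0.09,0.03,0,0,0,10],[0.5,0.09,0.03,0,0,0,10],[0.5,0.09,0.03,0,0,0,10],[0.5,0.09,0.03,0,0,0,10]]]}}

```text
t: 15.1
tcp_pos: [0.5826, 0.3184, 0.0942]
tool_rot: [-0.702, 0.084, 0.702, 0.083]
force: [-0.2, -0.5, -1.9]
finger_gap: 0.196
```

```bash
cat > chk.py <<'E'
from two import *
d,d2,s=two('pics/%s.png'%sys.argv[1],(100,384,80,432),(130,200,300,390))
crop(d,'pics/%sb.png'%sys.argv[1],230,135,285,185,12)
E
python3 chk.py m10
```

```text
t 15.2 tcp [0.583  0.3185 0.0947] yaw_y -1.8075 xax [ 1.e-04  0.e+00 -1.e+00] F [ 0.3 -0.3 -2.8] T [-0.03  0.02 -0.  ] gap 0.193 q [ 0.332  0.713  1.421 -0.     1.008  2.14 ]
```

View pics/m10.png

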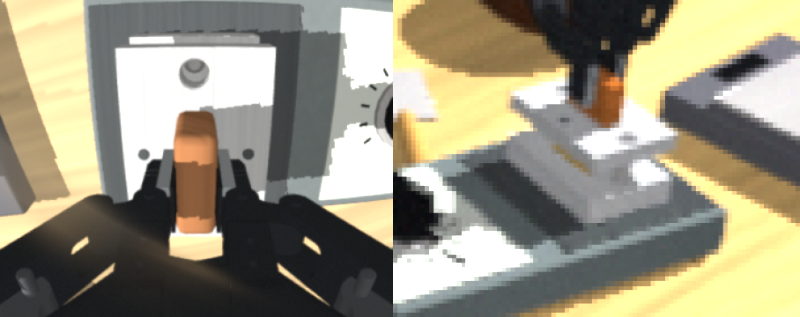

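View pics/m10b.png

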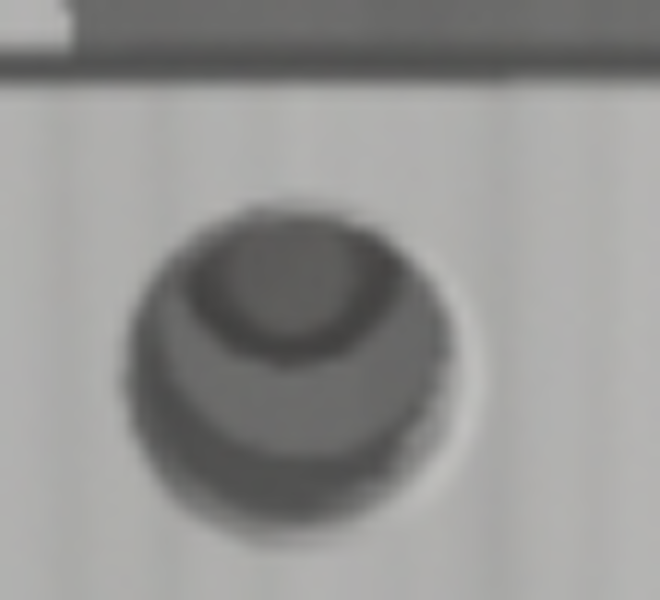

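```bash
python3 -c "
from two import *
d=manip.snapshot('wrist');s=manip.sense();st(s)
c=lambda u,v:(230+(u+.5)/12-.5,135+(v+.5)/12-.5)
ux=np.array([.9726,-.2326]);uy=np.array([.2326,.9726])
zt=s['tcp_pos'][2]-.0026+.014
L,Rr,T,B=[p2w(d,*c(*q),zt,True) for q in [(128,373),(478,373),(303,200),(303,547)]]; print(np.linalg.norm(L-Rr),np.linalg.norm(T-B))
h=(L+Rr+T+B)/4
q=w2p(d,(*h[:2],.088),True); print('expected tip',(q-[230,135])*12)
t=p2w(d,*c(294,280),.088,True); r=t-h; print('tip rel hole',r[:2]@ux,r[:2]@uy)
"
```

```text
t 15.25 tcp [0.5831 0.3185 0.0948] yaw_y -1.8075 xax [ 3.e-04  1.e-04 -1.e+00] F [ 1.2 -0.5 -2.6] T [ 0.   -0.02 -0.02] gap 0.197 q [ 0.332  0.712  1.421 -0.     1.008  2.14 ]
0.01535988951922497 0.01561730937622091
expected tip [298.28275874 288.21697982]
tip rel hole 0.0006847123870674872 0.00047509392415374274
```

Request:
{"api": "carry_out", "payload": {"commands": [[[0.12,-0.01,-0.015,0,0,0,10],[0.24,-0.01,-0.015,0,0,0,10],[0.36,-0.01,-0.015,0,0,0,10],[0.48,-0.01,-0.015,0,0,0,10],[0.6,-0.01,-0.015,0,0,0,10]]]}}

```text
t: 15.75
tcp_pos: [0.5832, 0.3186, 0.0794]
tool_rot: [-0.702, 0.084, 0.702, 0.083]
force: [-0.3, -0.0, -3.4]
finger_gap: 0.191
```

```bash
python3 chk.py m11
```

```text
t 15.85 tcp [0.583  0.3185 0.0791] yaw_y -1.8076 xax [-8.e-04 -3.e-04 -1.e+00] F [-0.7  0.2 -2.9] T [-0.06 -0.02 -0.01] gap 0.193 q [0.332 0.733 1.428 0.    0.981 2.14 ]
```

View pics/m11.png

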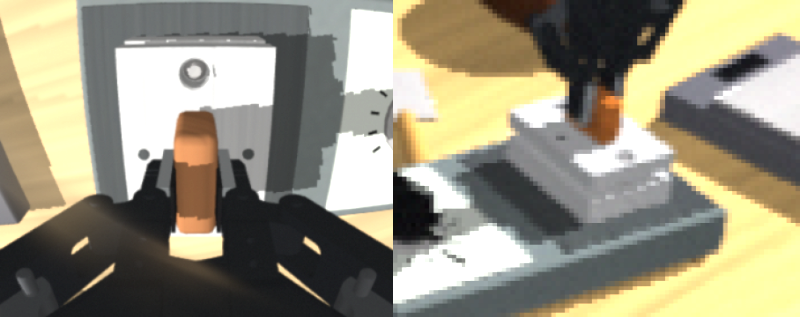

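View pics/m11b.png

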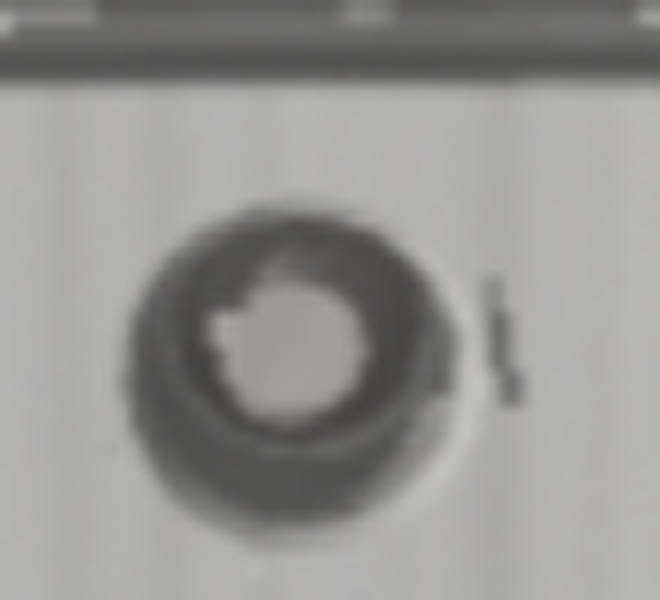

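Request:
{"api": "carry_out", "payload": {"commands": [[[0.07,0,0,0,0,0,10],[0.14,0,0,0,0,0,10],[0.21,0,0,0,0,0,10],[0.28,0,0,0,0,0,10],[0.33,0,0,0,0,0,10]]], "force": 100}}

```text
t: 16.35
tcp_pos: [0.5834, 0.3187, 0.0724]
tool_rot: [0.702, -0.083, -0.702, -0.084]
force: [-3.0, -0.3, 4.1]
finger_gap: 0.19
```

```bash
python3 chk.py m12
```

```text
t 16.45 tcp [0.5834 0.3187 0.0722] yaw_y -1.8074 xax [ 5.e-04  1.e-04 -1.e+00] F [-1.5 -0.8  4.6] T [-0.15  0.41 -0.  ] gap 0.187 q [ 0.332  0.742  1.432 -0.     0.967  2.14 ]
```

View pics/m12.png

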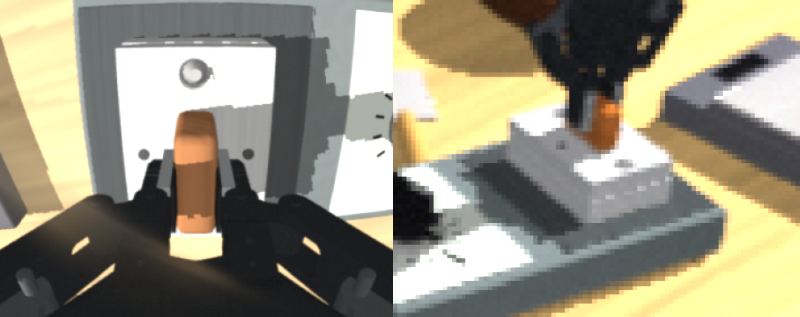

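Request:
{"api": "carry_out", "payload": {"commands": [[[0.04,0,0,0,0,0,10],[0.06,0,0,0,0,0,10],[0.08,0,0,0,0,0,10],[0.1,0,0,0,0,0,10],[0.1,0,0,0,0,0,10]]]}}

```text
t: 16.95
tcp_pos: [0.5834, 0.3187, 0.0707]
tool_rot: [0.702, -0.083, -0.702, -0.084]
force: [-3.7, -1.3, 9.6]
finger_gap: 0.188
```

```bash
python3 chk.py m13
```

```text
t 17.05 tcp [0.5834 0.3187 0.0707] yaw_y -1.8074 xax [ 7.e-04  1.e-04 -1.e+00] F [-3.6 -0.6  8.7] T [-0.25  0.56 -0.03] gap 0.193 q [ 0.332  0.744  1.433 -0.     0.964  2.14 ]
```

Request:
{"api": "carry_out", "payload": {"commands": [[[0.03,0,0,0,0,0,10],[0.06,0,0,0,0,0,10],[0.09,0,0,0,0,0,10],[0.09,0,0,0,0,0,10],[0.09,0,0,0,0,0,10]]]}}

```text
t: 17.55
tcp_pos: [0.5834, 0.3187, 0.0706]
tool_rot: [0.703, -0.083, -0.702, -0.083]
force: [-5.6, -2.3, 19.3]
finger_gap: 0.191
```

```bash
python3 chk.py m14
```

```text
t 17.65 tcp [0.5834 0.3187 0.0706] yaw_y -1.8072 xax [ 1.3e-03  1.0e-04 -1.0e+00] F [-6.  -2.4 19. ] T [-0.51  1.11  0.  ] gap 0.192 q [ 0.332  0.744  1.433 -0.     0.963  2.14 ]
```

View pics/m14.png

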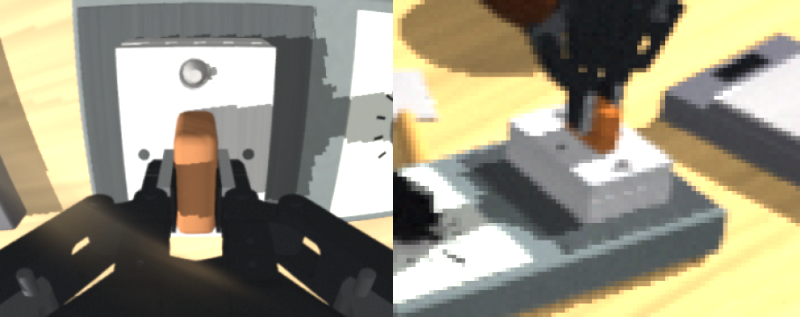

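View pics/m14b.png

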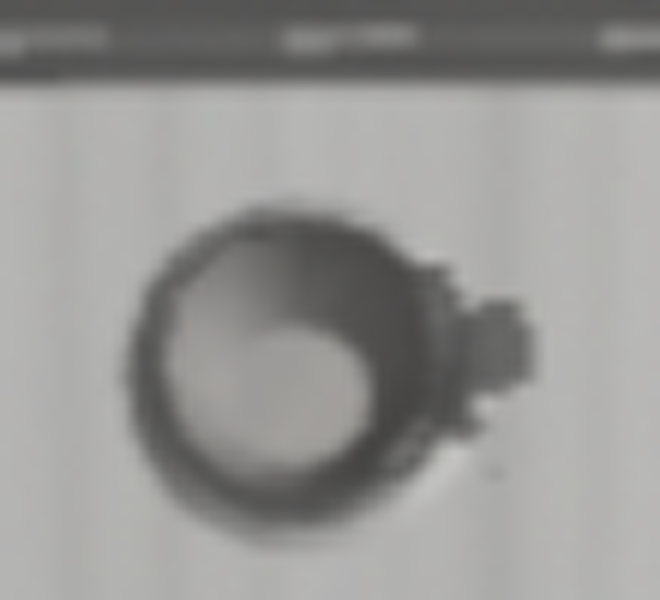

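Request:
{"api": "carry_out", "payload": {"commands": [[[0.03,0,0,0,0,0,10],[0.05,0,0,0,0,0,10],[0.05,0,0,0,0,0,10],[0.05,0,0,0,0,0,10],[0.05,0,0,0,0,0,10]]]}}

```text
t: 18.15
tcp_pos: [0.5835, 0.3187, 0.0706]
tool_rot: [0.703, -0.083, -0.702, -0.083]
force: [-8.4, -4.4, 25.1]
finger_gap: 0.184
```

```bash
python3 -c "
from two import *
d=manip.snapshot('top');s=manip.sense();st(s)
e=manip.snapshot('scene')
a=cv2.cvtColor(d['image'],cv2.COLOR_RGB2BGR)[140:235,95:225];b=cv2.cvtColor(e['image'],cv2.COLOR_RGB2BGR)[125:215,265:385]
cv2.imwrite('pics/m15.png',np.hstack([cv2.resize(x,(400,300),interpolation=3) for x in (a,b)]))
cv2.imwrite('pics/m16.png',cv2.cvtColor(d['image'],cv2.COLOR_RGB2BGR))
"
```

```text
t 18.2 tcp [0.5835 0.3187 0.0706] yaw_y -1.8071 xax [ 1.7e-03  1.0e-04 -1.0e+00] F [-8.3 -2.7 24.3] T [-0.65  1.38 -0.02] gap 0.188 q [ 0.332  0.744  1.433 -0.     0.962  2.14 ]
```

View pics/m15.png

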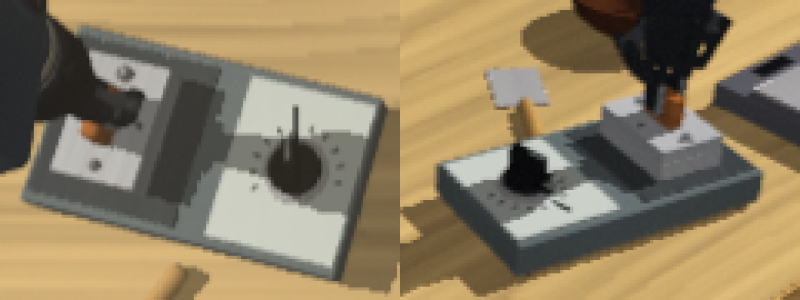

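View pics/m16.png

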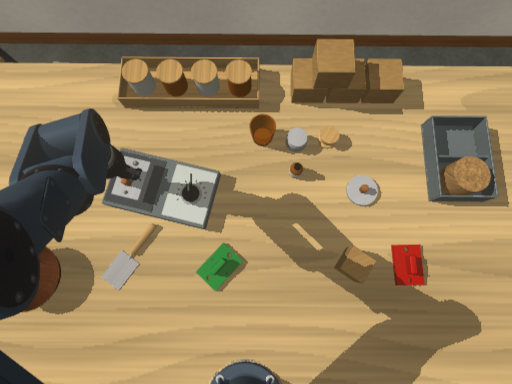

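The cover is flush with a dowel showing in each hole, top crop (125,73) and (95,165). The pointer lies on the long mark and the other objects are where they were. Height has stopped at the predicted shut value while force rises, so I'm handing in.

```bash
python3 -c "
from two import *
print(manip.sign_off()); st(manip.sense())"
```

```text
the job is handed in; nothing more can be done
None
the job is handed in; nothing more can be done
```

I set the dial to the long mark, then fitted the cover over both dowels and pressed it shut. I handed in at about 18 s with the gripper still holding it; sign-off gives no verdict.

**Dial:** I turned it about 1.37 rad clockwise. In the wrist and top views the pointer lies on the long mark.

**Cover:** In the last pictures the two halves look flush and a dowel shows in each hole. The tool height stopped at 0.0706 m, exactly the predicted shut height. The upward force was about 24 N and was rising without further travel. Tilt was about 0.002 rad, and yaw agreed with the mould to within about 0.003 rad. The jaws were still on the handle at a 100 N grip setting.

**Other objects:** They look unmoved in the final top view. The bowl is partly hidden by the arm.

**What did not go as expected:**
- **Fingertip height:** The fingertips stood about 18 mm above the reported TCP, so my first try at gripping the dial closed above its bar. I lowered the arm and tried again.
- **Wasted move:** One early transit went the wrong way because the tool axes had turned. It did no harm.
- **Camera offsets:** The top and wrist views disagreed by about 4 mm on the warmer. I used the wrist view and corrected the last 2 mm by sighting the thick dowel through its hole.
- **Side force:** About 9 N of sideways force remained while pressing.

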